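Reload the tasting-pot carrying case

ROBOT

A 6-joint arm with a two-finger parallel gripper is mounted at the origin on the work surface. World frame = base frame: x ahead of the robot, y to its left, z up, the work surface at z = 0. Lengths are in m, angles in rad, forces in N, time in s.
With the tool pointing down it reaches from about 0.3 to 0.875 m from the base axis. Payload 6.4 kg.
Tool frame: the origin (TCP) lies at the very end of the fingers, on their centre line; the grasp point (between the pads) lies 19 mm behind it; z points along the fingers, y is the direction in which the jaws open and shut (so a half turn about z gives the same grasp; the last joint's range is limited). The gripper opens to 85 mm and grips with 20 to 120 N. Pads are 22 mm wide; open, the fingers measure 114 mm over their backs; the gripper's body (76 mm by 85 mm) begins 54 mm behind the grasp point. The pads swing forward as they close: fully open they stand 13 mm farther back than shut.
Start: joints at [1.062, 0.181, 1.607, -0, 1.354, -0.206], TCP at [0.171, 0.549, 0.231] pointing down, gripper open.
Joint ranges: [-2.99, 2.99], [-0.89, 2.07], [0.3, 2.58], [-1.14, 4.28], [0, 2.63], [-3.12, 3.12]. Speed limits (rad/s): [2.57, 2.57, 3.01, 3.14, 3.14, 3.14].

INTERFACE

Orientations are given as a unit quaternion [w, x, y, z].
In Python, from bench import telemetry, imaging, ctrl gives the robot as it stands.
- The arm moves only by the shell command python3 -m pendant 'ROWS' [OPENING]. ROWS is JSON, a list that holds one entry, the list of rows, each a list of 6 numbers: the shift along the tool's x, y, z in units of 200 mm (1.0 is 200 mm), then the turn, a rotation vector about the tool's x, y, z in units of pi rad (1.0 is pi rad). In form: [[[tx, ty, tz, rx, ry, rz], ...]]. A call has 1 to 12 rows; each row shifts and turns the pose as measured when the row begins, along the tool's axes as they then stand; what a row does not reach is not made up. A row lasts 1/8 s, in which the tool goes at most 62.5 mm and 10.7 degrees, less where a joint would pass 70% of its speed; a pose out of reach is approached as far as the arm can. A call with a number of a shift or a turn outside -1 to 1 is refused whole. A call with a gripper value outside its range is refused whole. OPENING is the closure, from 0 (fully open) to 1 (shut), set as the call begins (- or left out, the last holds). The fingers move at their own pace and stop on an object; the grip force is fixed at half the most. Time passes only in rows, so rows that do not move let the fingers close. It gives the time, the measured TCP pose, the force and the opening at its end, in the units of the state.
- telemetry.get_obs(): the state, without advancing time (a new reading comes with each control period).
- imaging.camera(name): name is "scene" or "top" or "wrist"; returns a dict with "pixels" (384x512x3 uint8, blue, green, red), "vfov" (degrees; the focal length in pixels is half the picture's height over the tangent of half this angle, whatever the lens; pixels are square), "cx", "cy" (the principal point, pixels), "distortion" ([k1, k2, p1, p2, k3] as OpenCV has them; the pictures are not rectified), "R" (3x3) and "t" (3): a world point X has camera coordinates R X + t. Camera axes: x right, y down, z forward; pixel columns grow to the right and rows downward; lengths in m; the calibration is good to about 2 mm. A picture is of the moment at which its call begins. There is no depth.
- ctrl.hand_in(): hands the job in, once; it reports no verdict.
The state is a dict: "time_s": time; "q": joint angles; "dq": joint speeds; "joint_efforts": joint torques, N m; "eef_pos": TCP position; "eef_rot": TCP orientation; "wrist_force": force on the tool from outside, world axes, zero at the start; "torque": the same for the moment, N m; "opening": opening from 0.0 (shut) to 1.0 (fully open).
Only numpy, scipy, OpenCV 4.12 (cv2) and the standard library are available. Lean on these libraries where they do the work, as an engineer would, in place of code of your own. Each camera call takes 0.05 s, during which the arm holds its last target.

TASK

The carrying case on the counter has to go out with tasting pots: pinch its spring tab in, lift the cover off and set it down right way up on the black rubber mat, then take the spent cold block out of the case and lay it flat in the shallow metal tray. Stand every lidded tasting pot from the counter upright on its own round mark in the case, then put the cover back on, fully down with its tab caught. Leave all the other things on the counter where they are.

Things in the scene. Friction and masses are not known exactly. Their poses are not given: they have to be found in the camera images.
- case: Base of the carrying case, fixed. Grey flange 10 mm thick (own x -102 to +80, y -90 to +90 mm) with a white raised floor 125 x 145 mm centred on the origin, its top 16 mm above the counter. Origin: under the middle of the raised floor at counter height; z up, front at -x. Case, mat and tray may change places, each turned a little.
- mark0 (a point): Centre of a round mark, a thin grey ring 46 mm across, on top of the raised floor (16 mm above the counter); at x -28, y +39 mm in the case frame. Every pot needs a mark of its own, any of the four.
- mark1 (a point): The same, at x -28, y -39 mm in the case frame.
- mark2 (a point): The same, at x +28, y +39 mm in the case frame.
- mark3 (a point): The same, at x +28, y -39 mm in the case frame.
- cover: Loose deep white cover, an upturned box: outside 136 (x) x 156 (y) x 62 mm, inside 130 x 150 x 58 mm, 0.27 kg. Origin: centre of its underside. On the case its walls stand on the flange around the raised floor with 2.5 mm of play: origin 10 mm above the case's, axes along the case's. At the start it is there, hooked under the catch bar; it lifts only with the tab pressed in.
- rib (a point): Middle of the top of the fixed grey grip rib that stands on the cover's front (-x) edge: 36 mm wide along y, x -68 to -60, z 62 to 102 mm in the cover frame. The tab stands 12 mm in front of it. In the hand the cover may tilt a little.
- tab (a joint): Travel of the cover's spring tab, m: 0 at rest, 0.011 pressed fully in (towards the rib, the cover's +x); the hook clears the catch bar from about 0.008. An upright grey strip before the cover: 30 mm wide along y, x -85 to -80 mm at rest, z 4 to 102 mm in the cover frame. Its spring pushes out with 2.5 N at rest, 8 N fully in.
- pinch (a point): On the cover, x -67, y 0, z 88 mm in its frame: midway between the outer faces of tab and rib when pressed in. Pinch tab and rib together here from above, finger line along the cover's x (25 mm over both at rest, 14 mm pressed; grip 15 N or more): this presses the tab and holds the cover. To refit: keep pinching, lower the cover fully, let go.
- hook (a point): Top of the hook at the tab's foot, 4 mm in front of the tab's outer face (the hook points out 8 mm), 10 mm above the cover's underside. On the closed case it lies under the catch bar at the front of the flange: 62 mm long along y, x -96.5 to -86.5 mm in the case frame, 22 to 30 mm above the counter, on two posts 42 mm apart.
- block: Spent cold block: loose rounded white plastic slab, 40 (x) x 100 (y) x 24 mm (z) in its own frame, about 0.16 kg, lying in the case under the cover at the start. Origin: centre of its underside.
- tray: Shallow open aluminium tray, fixed, 150 (x) x 190 (y) x 28 mm high outside, walls and floor 3 mm thick. Origin: under its centre at counter height. The block goes flat on its floor.
- mat: Black ribbed rubber mat, fixed, 190 x 190 x 4 mm thick. Origin: under its centre at counter height. The cover is set down here, its middle roughly over the mat's.
- pot0: A lidded tasting pot: small straight-sided white stoneware pot with a flat lid, round, 44 mm across, 40 mm high with the lid, heavy in the base, about 0.11 kg. Origin: centre of its underside. Three or four such pots stand on the counter in front of the robot; an absent one has no reading.
- pot1: A lidded tasting pot: small straight-sided white stoneware pot with a flat lid, round, 44 mm across, 40 mm high with the lid, heavy in the base, about 0.11 kg. Origin: centre of its underside. Three or four such pots stand on the counter in front of the robot; an absent one has no reading.
- pot2: A lidded tasting pot: small straight-sided white stoneware pot with a flat lid, round, 44 mm across, 40 mm high with the lid, heavy in the base, about 0.11 kg. Origin: centre of its underside. Three or four such pots stand on the counter in front of the robot; an absent one has no reading.
- pot3: A lidded tasting pot: small straight-sided white stoneware pot with a flat lid, round, 44 mm across, 40 mm high with the lid, heavy in the base, about 0.11 kg. Origin: centre of its underside. Three or four such pots stand on the counter in front of the robot; an absent one has no reading.
- jar: Brown glass jar with steel cap, 56 mm across, 75 mm high, origin under its centre. Not part of the job: leave it where it is.
- mould: Open steel ring mould, 60 mm across, 40 mm high, origin under its centre. Not part of the job: leave it where it is.
- bowl: Small steel bowl, 96 mm across, 50 mm high, origin under its centre. Not part of the job: leave it where it is.
- tin: Tin with a paper label, 72 mm across, 85 mm high, origin under its centre. Not part of the job: leave it where it is.
- cup: White cup, 68 mm across, 70 mm high, origin under its centre. Not part of the job: leave it where it is.
- spoon: Steel spoon lying near the robot, along its own x. Not part of the job: leave it where it is.
- spatula: Black spatula lying near the robot, along its own x. Not part of the job: leave it where it is.
Mind the look-alikes: they are no part of the job. What is shaped like the pot2 but blue or turquoise is not meant.

How it is judged:
By the outcome, as a careful person would: the job done as asked, in the order asked, and still so for the second after the job is handed in, with the robot touching nothing.
Of pot0, pot1, pot2, pot3 only 3 to 4 are there at a start; the rules pass over those that are not, and their reading is None.
At some moment in a run one of pot0, pot1, pot2, pot3, block may be knocked a few centimetres aside while the robot is not near it.
It also fails if it takes over 210 s, if anything falls off the work surface, if the arm or the gripper's body presses on something with over 40 N, if the wrist force passes 120 N, or if a joint passes its speed limit or range.

## Working session

There is one attempt and no reset: what is moved stays moved. The work goes in short steps, Python scripts to look and compute and a shell command to move; the robot and the scene stay as the last step left them, time stands still between calls to the robot, and variables do not carry over. Pictures are saved under pics/ and viewed, and the job is handed in when it is done.

```bash
ls; mkdir -p pics
cat > h.py <<'E'
import numpy as np, cv2
from scipy.spatial.transform import Rotation as Ro
from bench import telemetry, imaging, ctrl
def K(c):
    f=192/np.tan(np.radians(c["vfov"])/2); return np.array([[f,0,c["cx"]],[0,f,c["cy"]],[0,0,1]])
def cam(n,save=None):
    c=imaging.camera(n)
    if save: cv2.imwrite("pics/"+save+".png",c["pixels"])
    return c
def unproj(c,uv,z):
    uv=np.array(uv,float).reshape(-1,1,2)
    p=cv2.undistortPoints(uv,K(c),np.array(c["distortion"])).reshape(-1,2)
    R=np.array(c["R"]);t=np.array(c["t"]);o=-R.T@t
    d=np.c_[p,np.ones(len(p))]@R
    z=np.broadcast_to(z,len(p))
    return o+d*((z-o[2])/d[:,2])[:,None]
def proj(c,X):
    return cv2.projectPoints(np.array(X,float).reshape(-1,3),cv2.Rodrigues(np.array(c["R"]))[0],np.array(c["t"],float),K(c),np.array(c["distortion"],float))[0].reshape(-1,2)
def st():
    o=telemetry.get_obs(); return o
E
python3 - <<'E'
from h import *
for n in("scene","top","wrist"):
    c=cam(n,n+"0"); print(n,c["vfov"],-np.array(c["R"]).T@c["t"],c["distortion"])
o=st();print(o)
E
```

```text
pics
scene 46.62611699386031 [ 1.23034975 -0.67544247  1.17092056] [0.06123403 0.         0.         0.         0.        ]
top 52.70204360467207 [0.43401154 0.10490269 1.41936123] [-0.036221  0.        0.        0.        0.      ]
wrist 65.72287443005125 [0.10069554 0.56994871 0.37347123] [-0.04902469  0.          0.          0.          0.        ]
{'time_s': 0.15, 'q': array([ 1.06167467e+00,  1.81374180e-01,  1.60776034e+00, -2.59330486e-05,
        1.35379350e+00, -2.06315589e-01]), 'dq': array([ 0.00132766, -0.0018022 , -0.00448932,  0.00089852,  0.00032562,
        0.00132743]), 'joint_efforts': array([ 5.54914732e-04, -4.45263255e+01, -3.51693571e+01, -2.69842849e-04,
        5.88463256e-03,  1.33906292e-05]), 'eef_pos': array([0.17125839, 0.54847017, 0.23059766]), 'eef_rot': array([-2.21921834e-04,  1.50822462e-01,  9.88560640e-01, -6.29849347e-04]), 'wrist_force': array([-0.63787413, -0.4914166 ,  0.54408669]), 'torque': array([ 0.03373832, -0.01635646,  0.01205898]), 'opening': 0.9990434869100767}
```

View pics/scene0.png

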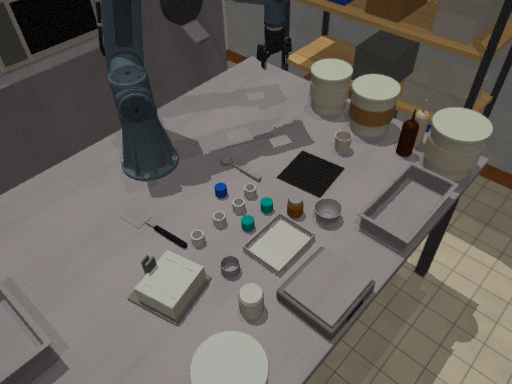

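View pics/top0.png

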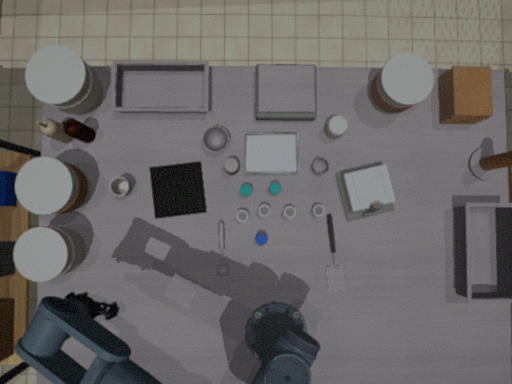

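View pics/wrist0.png

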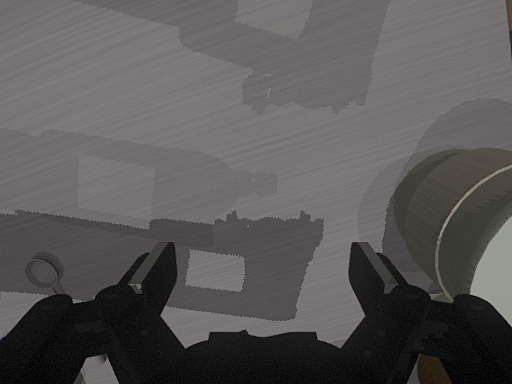

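The top view shows the case at about (368,190), the tray at (271,153) and the mat at (178,190). Four white pots stand at (242,215), (264,210), (289,212) and (319,210), with blue and turquoise decoys nearby. I'll zoom in to measure.

Run:
```python
import cv2
a=cv2.imread("pics/top0.png")
cv2.imwrite("pics/z1.png",cv2.resize(a[150:230,330:410],None,fx=7,fy=7,interpolation=cv2.INTER_CUBIC))
cv2.imwrite("pics/z2.png",cv2.resize(a[120:250,140:340],None,fx=4,fy=4,interpolation=cv2.INTER_CUBIC))
s=cv2.imread("pics/scene0.png")
cv2.imwrite("pics/z3.png",cv2.resize(s[240:330,120:220],None,fx=6,fy=6,interpolation=cv2.INTER_CUBIC))
```

```text
(no output)
```

View pics/z1.png

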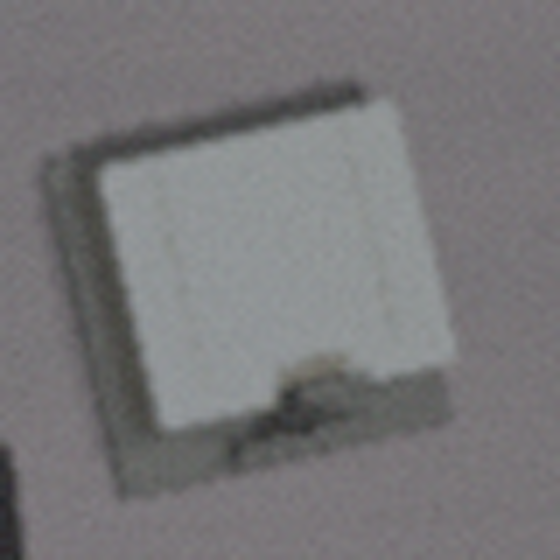

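View pics/z2.png

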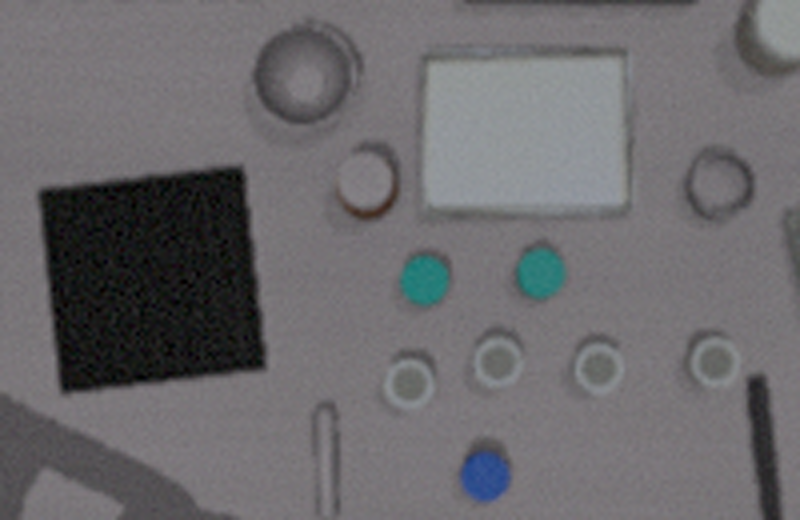

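View pics/z3.png

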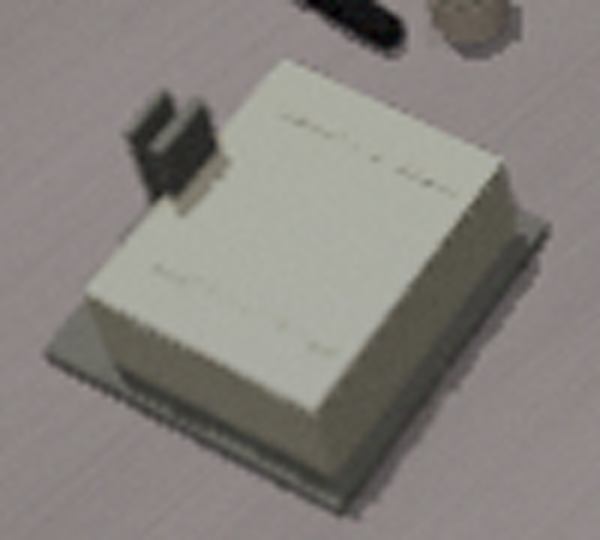

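```bash
cat >> h.py <<'E'
def fit(P,M):
    """2D rigid fit M(local)->P(world): returns x,y,yaw,res"""
    P=np.array(P)[:,:2];M=np.array(M,float)
    a=P-P.mean(0);b=M-M.mean(0)
    th=np.arctan2((b[:,0]*a[:,1]-b[:,1]*a[:,0]).sum(),(a*b).sum())
    R=np.array([[np.cos(th),-np.sin(th)],[np.sin(th),np.cos(th)]])
    t=P.mean(0)-R@M.mean(0)
    return t,th,np.linalg.norm(P-(M@R.T+t),axis=1)
def yr(q): # w,x,y,z
    return Ro.from_quat([q[1],q[2],q[3],q[0]])
E
python3 - <<'E'
from h import *
c=cam("top"); s=cam("scene")
f=lambda l,x0,y0,k:[((u+.5)/k-.5+x0,(v+.5)/k-.5+y0) for u,v in l]
P=unproj(c,f([(100,168),(397,95),(457,355),(163,433)],330,150,7),.072)
print("cover",P[:,:2].round(4).tolist(),fit(P,[(.068,.078),(.068,-.078),(-.068,-.078),(-.068,.078)]))
P=unproj(c,f([(45,158),(120,497),(452,415)],330,150,7),.010)
print("case",fit(P,[(.08,.09),(-.102,.09),(-.102,-.09)]))
P=unproj(s,f([(285,62),(500,160),(315,412),(87,293)],120,240,6),.072)
print("cover s",fit(P,[(-.068,.078),(.068,.078),(.068,-.078),(-.068,-.078)]))
P=unproj(s,f([(48,355),(342,513),(548,232)],120,240,6),.010)
print("case s",fit(P,[(-.102,-.09),(.08,-.09),(.08,.09)]))
P=unproj(c,f([(40,190),(243,168),(265,368),(63,391)],140,120,4),.004)
print("mat",fit(P,[(.095,.095),(.095,-.095),(-.095,-.095),(-.095,.095)]))
P=unproj(c,f([(423,52),(630,48),(632,210),(420,214)],140,120,4),.028)
print("tray",fit(P,[(.075,.095),(.075,-.095),(-.075,-.095),(-.075,.095)]))
P=unproj(c,f([(409,383),(498,362),(599,366),(714,361)],140,120,4),.040); print("pots",P)
P=unproj(c,f([(425,280),(541,272),(485,475)],140,120,4),.040); print("decoys",P)
P=unproj(c,f([(720,184)],140,120,4),.040); print("mould",P)
P=unproj(c,[(336.5,126)],.085); print("tin?",P)
P=unproj(c,f([(367,182)],140,120,4),.075); print("jar",P)
P=unproj(c,f([(755,380),(325,405)],140,120,4),.01); print("spatula end,spoon end",P)
E
```

```text
cover [[0.5717, -0.2312], [0.6094, -0.3822], [0.4786, -0.4108], [0.4392, -0.2617]] (array([ 0.52470046, -0.32147221]), np.float64(0.23836256165767133), array([0.00168286, 0.00101809, 0.00293952, 0.0010548 ]))
case (array([ 0.52648552, -0.32146798]), np.float64(0.22861725405631766), array([0.0021827 , 0.00139918, 0.00180532]))
cover s (array([ 0.52355949, -0.32022145]), np.float64(0.2417967644432654), array([0.00215763, 0.00253641, 0.00065052, 0.00178224]))
case s (array([ 0.5259003 , -0.32060977]), np.float64(0.22970176945110268), array([0.00269613, 0.00192115, 0.00340249]))
mat (array([0.51796612, 0.36128891]), np.float64(0.11941945408746547), array([0.00210972, 0.00372748, 0.00306944, 0.00397514]))
tray (array([0.65208946, 0.0212061 ]), np.float64(0.014317359845231274), array([0.00322677, 0.000267  , 0.00218428, 0.00195091]))
pots [[ 0.42411044  0.12607736  0.04      ]
 [ 0.44301283  0.04702879  0.04      ]
 [ 0.4397373  -0.0429354   0.04      ]
 [ 0.44448756 -0.14570066  0.04      ]]
decoys [[0.51580516 0.11223726 0.04      ]
 [0.5233644  0.00879211 0.04      ]
 [0.34286332 0.05836221 0.04      ]]
mould [[ 0.60311201 -0.15192177  0.04      ]]
tin? [[ 0.73717302 -0.20372626  0.085     ]]
jar [[0.59903596 0.16291567 0.075     ]]
spatula end,spoon end [[ 0.42751887 -0.18859505  0.01      ]
 [ 0.40371685  0.20259252  0.01      ]]
```

```bash
cat >> h.py <<'E'
def plan(pos,yaw=None,o=None):
    """prints the tool-frame shift (units) to pos in current axes, and turn about tool to get pointing down with tool-y at yaw (mod pi)"""
    o=o or st(); R=yr(o["eef_rot"]); p=o["eef_pos"]
    y=R.as_matrix()[:,1]; cy=np.arctan2(y[1],y[0])
    if yaw is None: yaw=cy
    best=None
    d=(yaw-cy+np.pi/2)%np.pi-np.pi/2
    yw=cy+d
    T=np.array([[np.sin(yw)*-1*-1,np.cos(yw),0],[-np.cos(yw),np.sin(yw),0],[0,0,-1]])
    # x = y cross z
    Y=T[:,1];Z=T[:,2];T[:,0]=np.cross(Y,Z)
    rot=(R.inv()*Ro.from_matrix(T)).as_rotvec()/np.pi
    s=R.inv().apply(np.array(pos)-p)/.2; s2=T.T@(np.array(pos)-p)/.2
    print("pos",p.round(4),"yaw",round(cy,4),"tilt",np.degrees(np.arccos(-R.as_matrix()[2,2])).round(2),"q6",o["q"][5].round(3),"op",round(o["opening"],3),"F",o["wrist_force"].round(1),"t",o["time_s"])
    print("shift now-axes",s.round(4),"rows>=",int(np.ceil(np.linalg.norm(s)/.3125)),"| shift after-turn axes",s2.round(4),"| turn",rot.round(4),"rows>=",int(np.ceil(np.linalg.norm(rot)*180/10.7)))
E
python3 -c "
from h import *
plan([.45,.1,.27],.235)"
```

```text
pos [0.1713 0.5486 0.2308] yaw 1.268 tilt 0.05 q6 -0.206 op 0.997 F [1.  0.5 0.2] t 0.25
shift now-axes [-1.9988 -1.7258 -0.1947] rows>= 9 | shift after-turn axes [-2.5059  0.8327 -0.1958] | turn [-3.000e-04  1.000e-04  3.288e-01] rows>= 6
```

```bash
python3 -m pendant '[[[-0.18,-0.155,-0.018,0,0,0],[-0.18,-0.155,-0.018,0,0,0],[-0.18,-0.155,-0.018,0,0,0],[-0.18,-0.155,-0.018,0,0,0],[-0.18,-0.155,-0.018,0,0,0],[-0.18,-0.155,-0.018,0,0,0],[-0.18,-0.155,-0.018,0,0,0],[-0.18,-0.155,-0.018,0,0,0],[-0.18,-0.155,-0.018,0,0,0],[-0.18,-0.155,-0.018,0,0,0],[-0.18,-0.155,-0.018,0,0,0],[0,0,0,0,0,0]]]'
python3 -m pendant '[[[0,0,0,0,0,0.055],[0,0,0,0,0,0.055],[0,0,0,0,0,0.055],[0,0,0,0,0,0.055],[0,0,0,0,0,0.055],[0,0,0,0,0,0.055],[0,0,0,0,0,0]]]'
python3 -c "
from h import *
plan([.42,-.33,.27],.235)"
```

```text
time_s: 1.75
eef_pos: [0.4559, 0.0915, 0.2722]
eef_rot: [0.002, 0.15, 0.989, -0.0]
wrist_force: [-0.6, -1.3, 0.1]
opening: 0.998
time_s: 2.62
eef_pos: [0.4515, 0.0971, 0.2706]
eef_rot: [-0.001, 0.631, 0.776, 0.001]
wrist_force: [0.0, 0.3, -0.9]
opening: 1.002
pos [0.4515 0.0971 0.2706] yaw 0.2054 tilt 0.15 q6 -0.254 op 1.002 F [ 0.   0.3 -0.9] t 2.625
shift now-axes [-2.0584 -0.5895 -0.0023] rows>= 7 | shift after-turn axes [-2.04   -0.6503  0.0028] | turn [-0.0001 -0.0008 -0.0094] rows>= 1
```

```bash
python3 -m pendant '[[[-0.26,-0.082,0,0,0,-0.009],[-0.26,-0.082,0,0,0,0],[-0.26,-0.082,0,0,0,0],[-0.26,-0.082,0,0,0,0],[-0.26,-0.082,0,0,0,0],[-0.26,-0.082,0,0,0,0],[-0.26,-0.082,0,0,0,0],[-0.24,-0.076,0,0,0,0],[0,0,0,0,0,0]]]'
python3 - <<'E'
from h import *
c=cam("wrist","w1"); plan([.42,-.33,.27],.235)
c2=cam("top","t1")
E
```

```text
time_s: 3.75
eef_pos: [0.4271, -0.3405, 0.2688]
eef_rot: [-0.001, 0.6, 0.8, 0.002]
wrist_force: [0.6, 0.5, 0.6]
opening: 0.997
pos [ 0.4273 -0.3388  0.2688] yaw 0.2843 tilt 0.33 q6 -1.176 op 1.0 F [-1.   1.2  0. ] t 3.8
shift now-axes [ 0.0524 -0.0229 -0.0058] rows>= 1 | shift after-turn axes [ 0.0512 -0.0255 -0.006 ] | turn [ 0.001  -0.0015  0.0157] rows>= 1
```

View pics/w1.png

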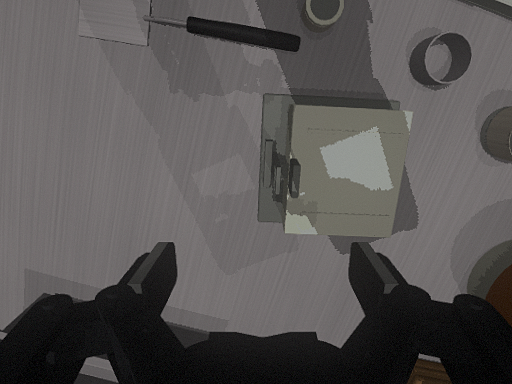

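Run:
```python
import cv2
a=cv2.imread("pics/w1.png")
cv2.imwrite("pics/z4.png",cv2.resize(a[85:265,245:425],None,fx=3.3333,fy=3.33333,interpolation=cv2.INTER_CUBIC))
```

```text
(no output)
```

View pics/z4.png

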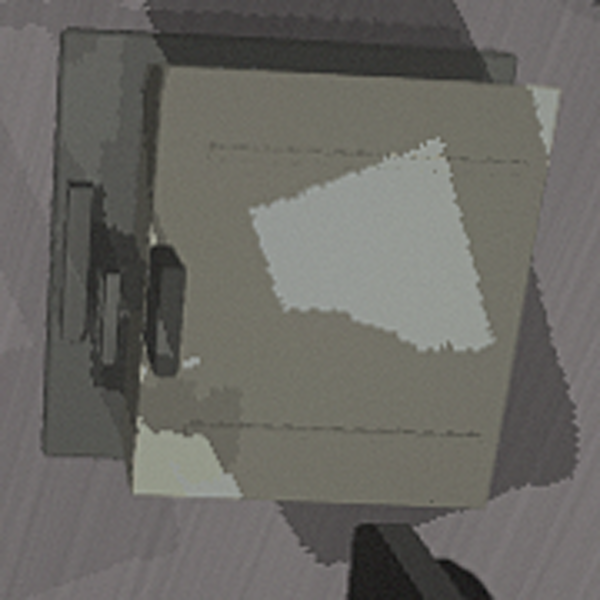

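Run:
```python
from h import *
c=cam("wrist")
f=lambda l:[((u+.5)/3.3333-.5+245,(v+.5)/3.3333-.5+85) for u,v in l]
M=[(-.068,.078),(.068,.078),(.068,-.078),(-.068,-.078)]
P=unproj(c,f([(162,68),(560,90),(487,507),(133,493)]),.072); print(P[:,:2].round(4),fit(P,M))
P=unproj(c,f([(62,30),(516,55),(43,455)]),.010); print(fit(P,[(-.102,.09),(.08,.09),(-.102,-.09)]))
t,th=np.array([.5245,-.321]),.235
def W(l): 
    l=np.array(l,float);r=np.array([[np.cos(th),-np.sin(th)],[np.sin(th),np.cos(th)]])
    return np.c_[l[:,:2]@r.T+t,l[:,2]]
X=W([(-.068,.018,.112),(-.060,.018,.112),(-.060,-.018,.112),(-.068,-.018,.112),(-.085,.015,.112),(-.08,.015,.112),(-.08,-.015,.112),(-.085,-.015,.112),(-.068,.078,.072),(.068,.078,.072)])
p=proj(c,X); print(((p-[245,85])*3.3333).round(0).tolist())
```

```text
[[ 0.4413 -0.2607]
 [ 0.5726 -0.2284]
 [ 0.6098 -0.3778]
 [ 0.4782 -0.4096]] (array([ 0.52545565, -0.31912051]), np.float64(0.2414174071843812), array([0.00112269, 0.0013365 , 0.00084916, 0.00156811]))
(array([ 0.52534924, -0.31926755]), np.float64(0.23935514436070385), array([0.00123057, 0.00184064, 0.00187605]))
[[156.0, 269.0], [181.0, 270.0], [172.0, 381.0], [147.0, 380.0], [100.0, 276.0], [116.0, 276.0], [110.0, 369.0], [94.0, 368.0], [158.0, 67.0], [557.0, 91.0]]
```

```bash
python3 -c "
from h import *
plan([.4599,-.3359,.16],.239)"
```

```text
pos [ 0.4278 -0.3369  0.2691] yaw 0.2853 tilt 0.33 q6 -1.174 op 1.0 F [ 0.  -0.1 -0.4] t 3.9
shift now-axes [-0.0428  0.1538  0.5457] rows>= 2 | shift after-turn axes [-0.033   0.1573  0.5454] | turn [ 0.0011 -0.0015  0.0147] rows>= 1
```

```bash
python3 -m pendant '[[[0,0,0,0.0011,-0.0015,0.0147],[-0.011,0.052,0.18,0,0,0],[-0.011,0.052,0.18,0,0,0],[-0.011,0.052,0.18,0,0,0],[0,0,0,0,0,0]]]'
python3 -c "
from h import *
plan([.4599,-.3359,.081],.239)
cam('wrist','w2')"
```

```text
time_s: 4.53
eef_pos: [0.4634, -0.3275, 0.1613]
eef_rot: [0.002, 0.612, 0.791, 0.0]
wrist_force: [-0.7, 0.8, 0.1]
opening: 0.998
pos [ 0.4634 -0.3275  0.1613] yaw 0.2542 tilt 0.2 q6 -1.079 op 0.998 F [-0.7  0.8  0.1] t 4.525
shift now-axes [-0.0353 -0.0284  0.4014] rows>= 2 | shift after-turn axes [-0.0367 -0.027   0.4013] | turn [0.0007 0.0008 0.0048] rows>= 1
```

View pics/w2.png

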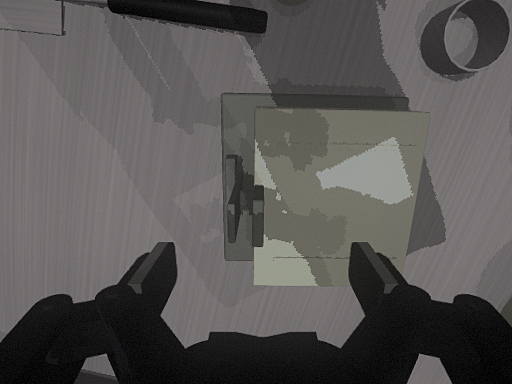

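The wrist view shows the tab and rib at about (245,200). They sit in the finger-line centre, ahead of the fingers. I'll centre on them, then go down.

```bash
python3 -m pendant '[[[-0.035,-0.028,0,0.0007,0.0008,0.0048],[0,0,0.12,0,0,0],[0,0,0.12,0,0,0],[0,0,0,0,0,0]]]'
python3 -c "
from h import *
plan([.4599,-.3359,.081],.239)"
```

```text
time_s: 5.08
eef_pos: [0.4629, -0.3417, 0.1237]
eef_rot: [0.008, 0.618, 0.786, -0.002]
wrist_force: [0.2, 0.5, -0.5]
opening: 1.001
pos [ 0.4629 -0.3417  0.1237] yaw 0.2386 tilt 0.98 q6 -1.08 op 1.001 F [ 0.2  0.5 -0.5] t 5.075
shift now-axes [ 0.0349 -0.0095  0.213 ] rows>= 1 | shift after-turn axes [ 0.0316 -0.0079  0.2136] | turn [ 0.0024  0.0049 -0.0001] rows>= 1
```

```bash
python3 -m pendant '[[[0,0,0,0.0024,0.0049,0],[0.03,-0.008,0.04,0,0,0],[0,0,0.02,0,0,0],[0,0,0,0,0,0]]]'
python3 -c "
from h import *
plan([.4599,-.3359,.081],.239)"
```

```text
time_s: 5.58
eef_pos: [0.4612, -0.3383, 0.1158]
eef_rot: [0.003, 0.618, 0.786, -0.001]
wrist_force: [-0.9, -0.1, -0.3]
opening: 0.997
pos [ 0.4612 -0.3383  0.1158] yaw 0.2379 tilt 0.32 q6 -1.078 op 0.997 F [-0.9 -0.1 -0.3] t 5.575
shift now-axes [ 0.0141 -0.0039  0.1738] rows>= 1 | shift after-turn axes [ 0.0132 -0.0035  0.1739] | turn [ 0.0008  0.0016 -0.0004] rows>= 1
```

```bash
python3 -m pendant '[[[0.013,-0.003,0.03,0.0008,0.0016,0],[0,0,0.05,0,0,0],[0,0,0.05,0,0,0],[0,0,0.05,0,0,0],[0,0,0,0,0,0]]]'
python3 -c "
from h import *
plan([.4599,-.3359,.081],.239)
cam('wrist','w3')"
```

```text
time_s: 6.2
eef_pos: [0.4595, -0.3352, 0.0764]
eef_rot: [-0.001, 0.618, 0.786, 0.0]
wrist_force: [-0.3, 0.6, 0.1]
opening: 1.005
pos [ 0.4595 -0.3352  0.0764] yaw 0.2381 tilt 0.12 q6 -1.077 op 1.005 F [-0.3  0.6  0.1] t 6.2
shift now-axes [-0.0039  0.001  -0.0232] rows>= 1 | shift after-turn axes [-0.004   0.001  -0.0231] | turn [-0.0003 -0.0006 -0.0003] rows>= 1
```

View pics/w3.png

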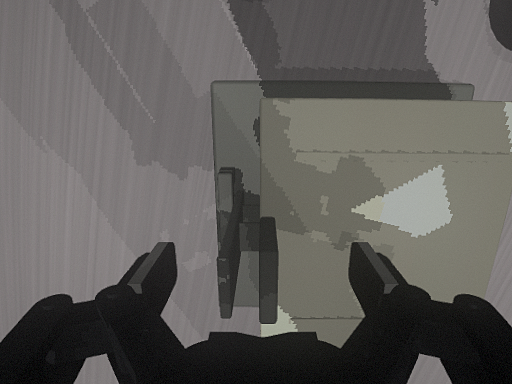

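Tab (225,270) and rib (268,270) lie between the fingers. I'll raise 4 mm and close.

```bash
python3 -m pendant '[[[-0.003,0.001,-0.02,0,0,0],[0,0,0,0,0,0]]]'
python3 -m pendant '[[[0,0,0,0,0,0],[0,0,0,0,0,0],[0,0,0,0,0,0],[0,0,0,0,0,0],[0,0,0,0,0,0],[0,0,0,0,0,0],[0,0,0,0,0,0],[0,0,0,0,0,0]]]' 1
python3 -c "
from h import *
plan([.4599,-.3359,.081],.239)
cam('wrist','w4')"
```

```text
time_s: 6.5
eef_pos: [0.4606, -0.3365, 0.0819]
eef_rot: [0.0, 0.618, 0.786, -0.0]
wrist_force: [-0.6, 0.0, 0.5]
opening: 0.996
time_s: 7.5
eef_pos: [0.4609, -0.3374, 0.0833]
eef_rot: [0.001, 0.618, 0.786, -0.0]
wrist_force: [-0.5, -0.4, 2.2]
opening: 0.141
pos [ 0.4609 -0.3374  0.0833] yaw 0.2381 tilt 0.13 q6 -1.077 op 0.141 F [-0.5 -0.4  2.2] t 7.5
shift now-axes [ 0.0084 -0.0031  0.0113] rows>= 1 | shift after-turn axes [ 0.0084 -0.0031  0.0113] | turn [ 0.0001  0.0007 -0.0003] rows>= 1
```

View pics/w4.png

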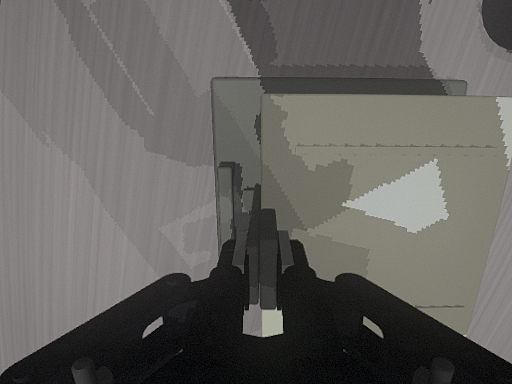

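Opening is about 12 mm, so the tab is pressed in. Lifting straight up.

```bash
python3 -m pendant '[[[0,0,-0.05,0,0,0],[0,0,-0.08,0,0,0],[0,0,-0.1,0,0,0],[0,0,0,0,0,0]]]'
python3 -m pendant '[[[0,0,-0.15,0,0,0],[0,0,-0.15,0,0,0],[0,0,-0.15,0,0,0],[0,0,-0.15,0,0,0],[0,0,0,0,0,0],[0,0,0,0,0,0]]]'
python3 -c "
from h import *
plan([.4599,-.3359,.081],.239)
cam('wrist','w5');cam('scene','s5')"
```

```text
time_s: 8.05
eef_pos: [0.4605, -0.3364, 0.1313]
eef_rot: [0.0, 0.618, 0.786, -0.0]
wrist_force: [0.8, 0.5, -2.6]
opening: 0.138
time_s: 8.8
eef_pos: [0.4585, -0.3341, 0.2499]
eef_rot: [-0.004, 0.618, 0.786, 0.001]
wrist_force: [0.9, 0.4, -2.6]
opening: 0.139
pos [ 0.4585 -0.3341  0.2499] yaw 0.2383 tilt 0.42 q6 -1.077 op 0.139 F [ 0.9  0.4 -2.6] t 8.8
shift now-axes [-0.0161  0.0077  0.8443] rows>= 3 | shift after-turn axes [-0.0107  0.0047  0.8444] | turn [-0.0011 -0.0021 -0.0002] rows>= 1
```

View pics/w5.png

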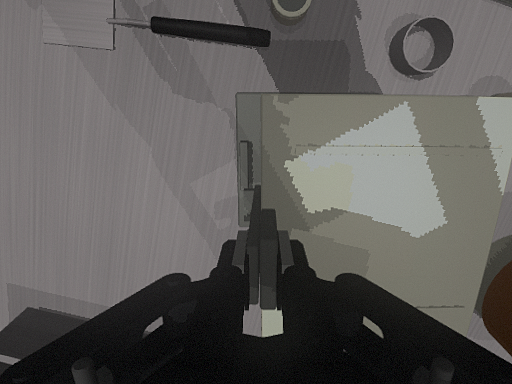

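View pics/s5.png

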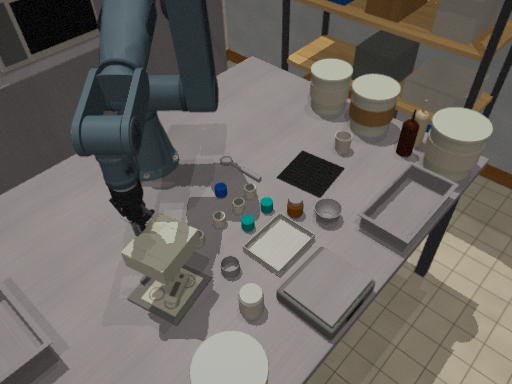

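```bash
python3 -m pendant '[[[0,0,0,-0.0011,-0.0021,0.0126],[0.05,0,0,0,0,0.0125],[0.1,0,0,0,0,0.0125],[0.15,0,0,0,0,0],[0.2,0,0,0,0,0],[0.2,0,0,0,0,0],[0.2,0,0,0,0,0],[0.2,0,0,0,0,0],[0.2,0,0,0,0,0],[0.2,0,0,0,0,0],[0.2,0,0,0,0,0],[0.2,0,0,0,0,0]]]'
python3 -c "
from h import *
plan([.4515,.353,.2],.12)"
```

```text
time_s: 10.4
eef_pos: [0.405, 0.0562, 0.2368]
eef_rot: [-0.013, 0.667, 0.745, -0.001]
wrist_force: [-0.3, 0.3, -2.1]
opening: 0.141
pos [0.405  0.0562 0.2368] yaw 0.1092 tilt 1.53 q6 -0.276 op 0.141 F [-0.3  0.3 -2.1] t 10.4
shift now-axes [1.4462 0.3965 0.2025] rows>= 5 | shift after-turn axes [1.4453 0.4086 0.184 ] | turn [-0.0062 -0.0058 -0.0035] rows>= 1
```

```bash
python3 -m pendant '[[[0.17,0.05,-0.03,-0.0062,-0.0058,-0.0035],[0.19,0.055,-0.02,0,0,0],[0.19,0.055,0,0,0,0],[0.19,0.055,0,0,0,0],[0.19,0.055,0,0,0,0],[0.19,0.055,0,0,0,0],[0.15,0.04,0,0,0,0],[0.08,0.02,0,0,0,0],[0,0,0,0,0,0],[0,0,0,0,0,0]]]'
python3 -c "
from h import *
plan([.4515,.353,.15],.12)
cam('wrist','w6');cam('top','t6')"
```

```text
time_s: 11.65
eef_pos: [0.4428, 0.343, 0.2345]
eef_rot: [-0.005, 0.662, 0.749, -0.008]
wrist_force: [-0.7, -0.6, -2.2]
opening: 0.138
pos [0.4428 0.343  0.2345] yaw 0.1235 tilt 1.08 q6 0.322 op 0.138 F [-0.7 -0.6 -2.2] t 11.65
shift now-axes [0.0459 0.0572 0.4211] rows>= 2 | shift after-turn axes [0.0446 0.0492 0.4223] | turn [-0.0059  0.0011  0.0011] rows>= 1
```

View pics/w6.png

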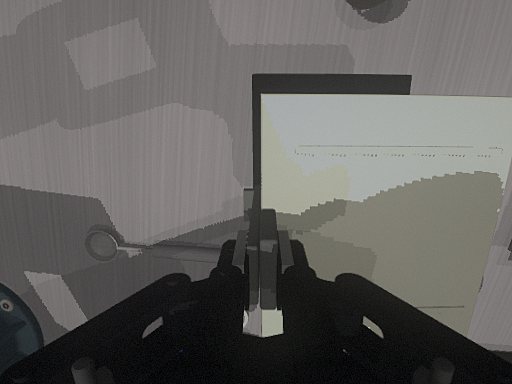

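View pics/t6.png

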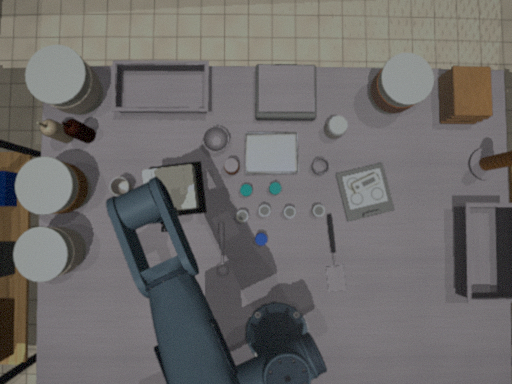

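The cover is over the mat, level enough. Lowering.

```bash
python3 -m pendant '[[[0.045,0.05,0,-0.0059,0.0011,0.0011],[0,0,0.12,0,0,0],[0,0,0.16,0,0,0],[0,0,0.15,0,0,0],[0,0,0.1,0,0,0],[0,0,0,0,0,0]]]'
python3 -c "
from h import *
plan([.4515,.353,.0773],.12)"
```

```text
time_s: 12.5
eef_pos: [0.4576, 0.354, 0.1287]
eef_rot: [0.003, 0.666, 0.746, 0.006]
wrist_force: [0.4, 0.6, -2.1]
opening: 0.141
pos [0.4576 0.354  0.1287] yaw 0.114 tilt 0.72 q6 0.34 op 0.141 F [ 0.4  0.6 -2.1] t 12.5
shift now-axes [-0.0023 -0.0341  0.2566] rows>= 1 | shift after-turn axes [-0.0011 -0.031   0.257 ] | turn [ 0.0038 -0.0012 -0.0019] rows>= 1
```

```bash
python3 -m pendant '[[[-0.001,-0.025,0.04,0.0038,-0.0012,-0.0019],[0,0,0.06,0,0,0],[0,0,0.06,0,0,0],[0,0,0.04,0,0,0],[0,0,0,0,0,0]]]'
python3 -c "
from h import *
plan([.4515,.353,.0773],.12)"
```

```text
time_s: 13.12
eef_pos: [0.4546, 0.3542, 0.0887]
eef_rot: [0.001, 0.663, 0.748, 0.002]
wrist_force: [0.3, 0.0, -3.6]
opening: 0.142
pos [0.4546 0.3542 0.0887] yaw 0.12 tilt 0.25 q6 0.336 op 0.142 F [ 0.3  0.  -3.6] t 13.125
shift now-axes [-0.004  -0.0163  0.057 ] rows>= 1 | shift after-turn axes [-0.0039 -0.016   0.0571] | turn [ 0.0013 -0.0004 -0.    ] rows>= 1
```

```bash
python3 -m pendant '[[[0,0,0.025,0,0,0],[0,0,0.02,0,0,0],[0,0,0,0,0,0]]]'
python3 -m pendant '[[[0,0,0.015,0,0,0],[0,0,0,0,0,0],[0,0,0,0,0,0]]]'
```

```text
time_s: 13.5
eef_pos: [0.4551, 0.3544, 0.0797]
eef_rot: [0.001, 0.663, 0.748, 0.003]
wrist_force: [1.4, 0.4, -2.6]
opening: 0.139
time_s: 13.88
eef_pos: [0.4559, 0.3548, 0.0775]
eef_rot: [0.001, 0.663, 0.748, 0.003]
wrist_force: [-0.9, 0.1, -2.4]
opening: 0.139
```

```bash
python3 -m pendant '[[[0,0,0.012,0,0,0],[0,0,0,0,0,0],[0,0,0,0,0,0]]]'
python3 -m pendant '[[[0,0,0.012,0,0,0],[0,0,0,0,0,0],[0,0,0,0,0,0]]]'
```

```text
time_s: 14.25
eef_pos: [0.4569, 0.3554, 0.0776]
eef_rot: [0.002, 0.663, 0.748, 0.004]
wrist_force: [-0.1, 0.5, -2.3]
opening: 0.142
time_s: 14.62
eef_pos: [0.4578, 0.356, 0.0774]
eef_rot: [0.002, 0.663, 0.748, 0.005]
wrist_force: [-0.9, 0.2, -0.3]
opening: 0.141
```

```bash
python3 -c "
from h import *
plan([.4578,.356,.0774],.12)"
python3 -m pendant '[[[0,0,0,0,0,0],[0,0,0,0,0,0],[0,0,0,0,0,0],[0,0,0,0,0,0],[0,0,0,0,0,0],[0,0,0,0,0,0]]]' 0
python3 -c "
from h import *
plan([.4578,.356,.0774],.12)"
```

```text
pos [0.4578 0.356  0.0774] yaw 0.1205 tilt 0.67 q6 0.336 op 0.141 F [-0.9  0.2 -0.3] t 14.625
shift now-axes [ 0.0002 -0.0001  0.0001] rows>= 1 | shift after-turn axes [ 0.0002 -0.0001  0.0001] | turn [ 0.0035 -0.0011  0.0002] rows>= 1
time_s: 15.38
eef_pos: [0.4583, 0.3561, 0.077]
eef_rot: [0.003, 0.663, 0.748, 0.006]
wrist_force: [0.1, -0.1, 0.5]
opening: 0.998
pos [0.4583 0.3561 0.077 ] yaw 0.1204 tilt 0.71 q6 0.336 op 0.998 F [ 0.1 -0.1  0.5] t 15.375
shift now-axes [-0.     -0.0023 -0.0021] rows>= 1 | shift after-turn axes [-0.     -0.0023 -0.002 ] | turn [ 0.0038 -0.0012  0.0001] rows>= 1
```

```bash
python3 -m pendant '[[[0,0,-0.08,0.0038,-0.0012,0],[0,0,-0.2,0,0,0],[0,0,-0.2,0,0,0],[0,0,-0.25,0,0,0],[0,0,-0.2,0,0,0],[-0.1,0,0,0,0,0],[-0.25,0,0,0,0,0],[-0.28,0,0,0,0,0],[-0.28,0,0,0,0,0],[-0.28,0,0,0,0,0],[-0.28,0,0,0,0,0],[-0.28,0,0,0,0,0]]]'
python3 - <<'E'
from h import *
plan([.42,-.3,.25],.239+1.57)
c=cam('top','t7')
a=c["pixels"]
cv2.imwrite("pics/z7.png",np.hstack([cv2.resize(a[150:230,140:220],None,fx=5,fy=5,interpolation=cv2.INTER_CUBIC),cv2.resize(a[150:230,325:405],None,fx=5,fy=5,interpolation=cv2.INTER_CUBIC)]))
E
```

```text
time_s: 16.88
eef_pos: [0.4974, -0.0011, 0.2629]
eef_rot: [-0.002, 0.661, 0.751, -0.003]
wrist_force: [0.3, 0.0, 0.5]
opening: 1.003
pos [ 0.4974 -0.0011  0.2629] yaw 0.127 tilt 0.43 q6 -0.366 op 1.003 F [0.3 0.  0.5] t 16.875
shift now-axes [-1.4332 -0.5725  0.0693] rows>= 5 | shift after-turn axes [-0.7285  1.3608  0.0644] | turn [-0.0018  0.0019  0.4646] rows>= 8
```

View pics/z7.png

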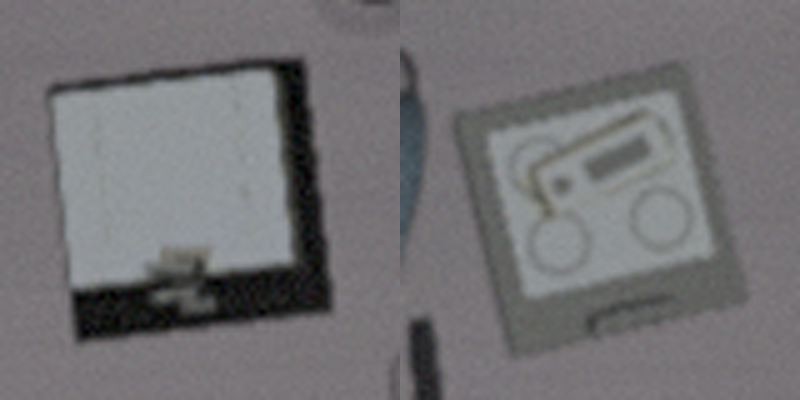

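```bash
python3 -m pendant '[[[0,0,0,0,0,0.058],[0,0,0,0,0,0.058],[0,0,0,0,0,0.058],[0,0,0,0,0,0.058],[0,0,0,0,0,0.058],[0,0,0,0,0,0.058],[0,0,0,0,0,0.058],[0,0,0,0,0,0.058],[0,0,0,0,0,0.058],[0,0,0,0,0,0.058],[0,0,0,0,0,0.058],[0,0,0,0,0,0.03]]]'
python3 - <<'E'
from h import *
plan([.43,-.285,.25],-1.92)
E
```

```text
time_s: 18.42
eef_pos: [0.4878, -0.0121, 0.2479]
eef_rot: [0.004, 0.973, -0.232, -0.015]
wrist_force: [0.5, 0.1, -0.5]
opening: 0.999
pos [ 0.4878 -0.0121  0.2479] yaw -2.0397 tilt 1.73 q6 1.779 op 0.999 F [ 0.5  0.1 -0.5] t 18.425
shift now-axes [3.5900e-01 1.3478e+00 1.0000e-04] rows>= 5 | shift after-turn axes [ 0.1953  1.381  -0.0105] | turn [ 0.0042  0.0086 -0.0382] rows>= 1
```

```bash
python3 -m pendant '[[[0.02,0.1,0,0.0042,0.0086,-0.0382],[0.03,0.22,0,0,0,0],[0.03,0.22,0,0,0,0],[0.03,0.22,0,0,0,0],[0.03,0.22,0,0,0,0],[0.03,0.22,0,0,0,0],[0.02,0.2,0,0,0,0],[0,0,0,0,0,0],[0,0,0,0,0,0]]]'
python3 - <<'E'
from h import *
plan([.43,-.285,.25],-1.92)
cam("wrist","w8")
E
```

```text
time_s: 19.55
eef_pos: [0.4172, -0.2931, 0.2377]
eef_rot: [-0.003, 0.985, -0.173, -0.006]
wrist_force: [0.0, 0.7, 0.1]
opening: 1.003
pos [ 0.4172 -0.2931  0.2377] yaw -1.9186 tilt 0.78 q6 1.075 op 1.003 F [0.  0.7 0.1] t 19.55
shift now-axes [ 0.0458 -0.0603 -0.0618] rows>= 1 | shift after-turn axes [ 0.0465 -0.0601 -0.0615] | turn [-0.0013  0.0041  0.0005] rows>= 1
```

View pics/w8.png

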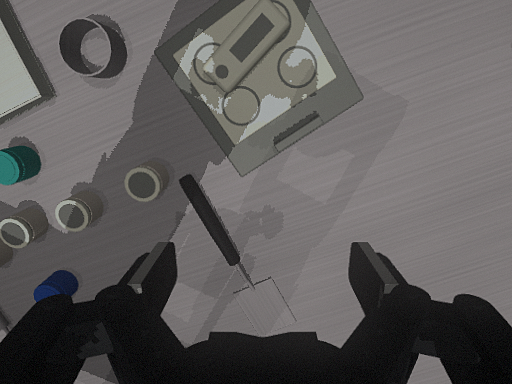

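Run:
```python
from h import *
c=cam("wrist")
P=unproj(c,[(230,65),(274,16),(222,72)],.040);print(P); d=P[1]-P[0];print(np.arctan2(d[1],d[0]))
plan([.47,-.30,.24],-1.92)
```

```text
[[ 0.5317233  -0.29746106  0.04      ]
 [ 0.5604998  -0.35725989  0.04      ]
 [ 0.52811359 -0.28679883  0.04      ]]
-1.1222838560569812
pos [ 0.4176 -0.2927  0.238 ] yaw -1.9172 tilt 0.74 q6 1.075 op 1.002 F [ 1.1 -0.2  0.5] t 19.65
shift now-axes [ 0.2588 -0.0549 -0.0129] rows>= 1 | shift after-turn axes [ 0.2588 -0.0555 -0.0099] | turn [-0.0012  0.0039  0.0009] rows>= 1
```

```bash
python3 -m pendant '[[[0,0,0,0,0,-0.058],[0,0,0,0,0,-0.058],[0,0,0,0,0,-0.058],[0,0,0,0,0,-0.058],[0,0,0,0,0,-0.058],[0,0,0,0,0,-0.058],[0,0,0,0,0,-0.058],[0,0,0,0,0,-0.058],[0,0,0,0,0,-0.058],[0,0,0,0,0,-0.058],[0,0,0,0,0,-0.058],[0,0,0,0,0,-0.058]]]'
python3 - <<'E'
from h import *
plan([.56,-.42,.22],.449)
E
```

```text
time_s: 21.15
eef_pos: [0.4223, -0.2776, 0.2379]
eef_rot: [-0.006, 0.579, 0.815, 0.001]
wrist_force: [0.7, 0.9, -0.5]
opening: 0.996
pos [ 0.4223 -0.2776  0.2379] yaw 0.3356 tilt 0.74 q6 -1.152 op 0.996 F [ 0.7  0.9 -0.5] t 21.15
shift now-axes [-0.8999  0.416   0.0769] rows>= 4 | shift after-turn axes [-0.9402  0.3111  0.0897] | turn [-0.0017 -0.0038 -0.0361] rows>= 1
```

```bash
python3 -m pendant '[[[0,0,0,-0.0017,-0.0038,-0.0361],[-0.18,0.06,0.015,0,0,0],[-0.18,0.06,0.015,0,0,0],[-0.18,0.06,0.015,0,0,0],[-0.18,0.06,0.015,0,0,0],[-0.18,0.06,0.015,0,0,0],[0,0,0,0,0,0],[0,0,0,0,0,0]]]'
python3 - <<'E'
from h import *
plan([.56,-.42,.22],.449)
cam("wrist","w9")
E
```

```text
time_s: 22.15
eef_pos: [0.5639, -0.4042, 0.2218]
eef_rot: [-0.0, 0.523, 0.852, 0.001]
wrist_force: [0.5, 0.4, 0.3]
opening: 1.003
pos [ 0.5639 -0.4042  0.2218] yaw 0.4701 tilt 0.09 q6 -1.263 op 1.003 F [0.5 0.4 0.3] t 22.15
shift now-axes [-0.0614 -0.0532  0.0089] rows>= 1 | shift after-turn axes [-0.0625 -0.0519  0.0091] | turn [ 0.0002 -0.0004  0.0067] rows>= 1
```

View pics/w9.png

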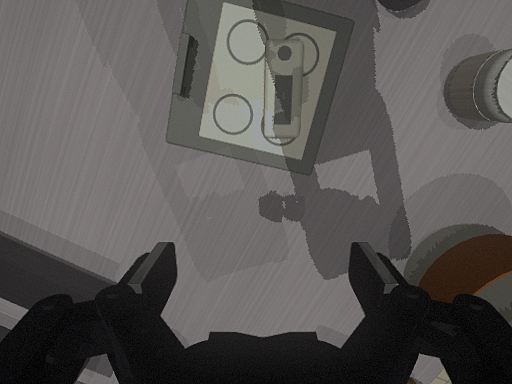

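Run:
```python
import cv2
a=cv2.imread("pics/w9.png")
cv2.imwrite("pics/z9.png",cv2.resize(a[0:180,160:360],None,fx=4,fy=4,interpolation=cv2.INTER_CUBIC))
```

View pics/z9.png

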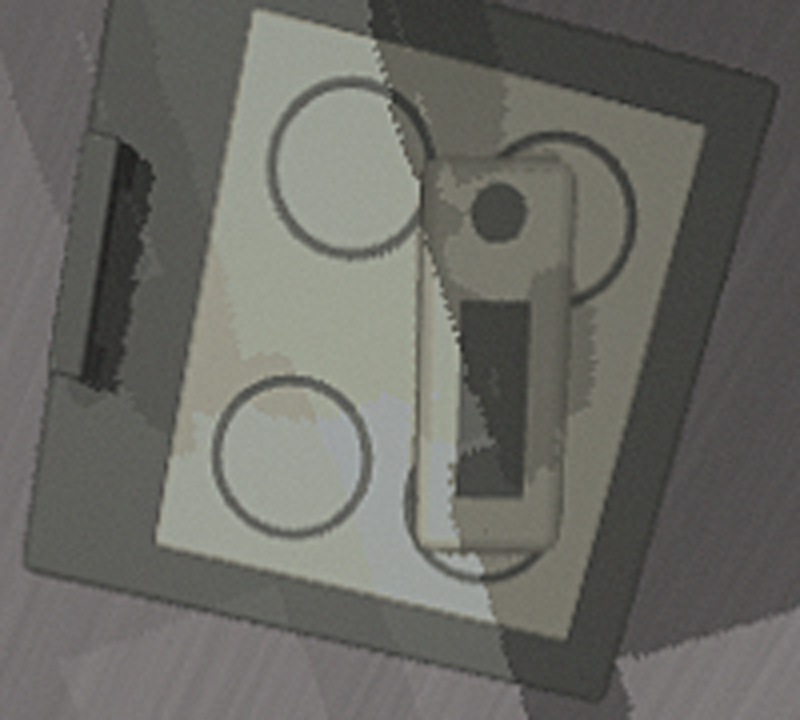

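Run:
```python
from h import *
c=cam("wrist")
f=lambda l:[((u+.5)/4-.5+160,(v+.5)/4-.5) for u,v in l]
P=unproj(c,f([(252,10),(706,127),(570,640),(156,545)]),.016)
h=[.0625,.0725]
print("floor",fit(P,[(-h[0],h[1]),(h[0],h[1]),(h[0],-h[1]),(-h[0],-h[1])]))
P=unproj(c,f([(778,85),(605,700),(25,570)]),.010)
print("flange",fit(P,[(.08,.09),(.08,-.09),(-.102,-.09)]))
P=unproj(c,f([(498,212),(490.5,495),(497,300),(432,165),(573,165),(556,545),(424,545),(290,457),(352,167)]),[.04]*7+[.016]*2)
print(P.round(4)); 
for a,b in((0,1),(3,6),(4,5)):
  d=P[b]-P[a];print(np.arctan2(d[1],d[0]),np.linalg.norm(d))
print("block c",P[3:7].mean(0),np.linalg.norm(P[3]-P[4]),np.linalg.norm(P[5]-P[6]))
```

```text
floor (array([ 0.52513886, -0.32245955]), np.float64(0.24332597050237378), array([0.00091826, 0.00107517, 0.00081299, 0.00086092]))
flange (array([ 0.52487263, -0.32209941]), np.float64(0.24189299700544437), array([0.0025021 , 0.00167382, 0.00188767]))
[[ 0.5286 -0.2865  0.04  ]
 [ 0.5599 -0.3496  0.04  ]
 [ 0.5382 -0.3052  0.04  ]
 [ 0.5087 -0.2842  0.04  ]
 [ 0.5401 -0.2681  0.04  ]
 [ 0.5819 -0.3533  0.04  ]
 [ 0.5501 -0.3695  0.04  ]
 [ 0.5061 -0.3669  0.016 ]
 [ 0.4881 -0.2904  0.016 ]]
-1.1102797064429868 0.07048804891350767
-1.1187584776511532 0.09479786826187184
-1.1143007639159919 0.0948890619353139
block c [ 0.5452012  -0.31878483  0.04      ] 0.03535977620124412 0.035780788686095924
```

```bash
python3 -c "
from h import *
plan([.5452,-.3188,.10],.457)"
```

```text
pos [ 0.5636 -0.4044  0.2222] yaw 0.4698 tilt 0.06 q6 -1.263 op 1.002 F [ 0.9 -0.  -0.4] t 22.25
shift now-axes [0.4226 0.1112 0.6114] rows>= 3 | shift after-turn axes [0.4245 0.1062 0.611 ] | turn [ 0.0002 -0.0003  0.0041] rows>= 1
```

```bash
python3 -m pendant '[[[0.1,0.025,0,0,0,0.0041],[0.14,0.035,0.1,0,0,0],[0.14,0.035,0.2,0,0,0],[0.04,0.01,0.2,0,0,0],[0,0,0.1,0,0,0],[0,0,0,0,0,0]]]'
python3 -c "
from h import *
plan([.5452,-.3188,.02],.457)
cam('wrist','w10')"
```

```text
time_s: 23.0
eef_pos: [0.5433, -0.314, 0.1049]
eef_rot: [0.003, 0.528, 0.849, -0.0]
wrist_force: [-0.3, 0.7, 0.6]
opening: 0.997
pos [ 0.5433 -0.314   0.1049] yaw 0.4583 tilt 0.39 q6 -1.172 op 0.997 F [-0.3  0.7  0.6] t 23.0
shift now-axes [-0.0231 -0.0035  0.4247] rows>= 2 | shift after-turn axes [-0.0256 -0.0021  0.4246] | turn [0.0011 0.0019 0.0004] rows>= 1
```

View pics/w10.png

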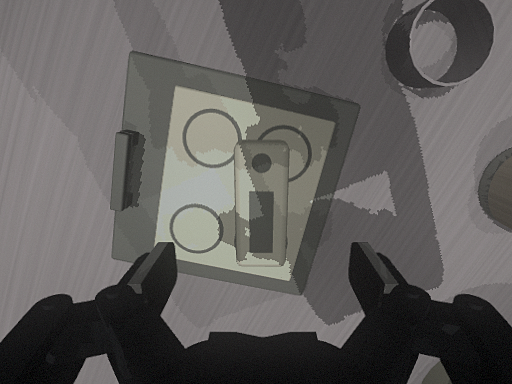

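Block (262,205) runs along the image vertical, centred between the fingers. Continuing down.

```bash
python3 -m pendant '[[[-0.024,-0.003,0.05,0.0011,0.0019,0],[0,0,0.1,0,0,0],[0,0,0.1,0,0,0],[0,0,0.06,0,0,0],[0,0,0,0,0,0]]]'
python3 -c "
from h import *
plan([.5452,-.3188,.02],.457)"
```

```text
time_s: 23.68
eef_pos: [0.5467, -0.3211, 0.0423]
eef_rot: [0.002, 0.528, 0.849, -0.0]
wrist_force: [-0.3, -0.1, -0.0]
opening: 1.0
pos [ 0.5467 -0.3211  0.0423] yaw 0.4575 tilt 0.29 q6 -1.175 op 1.0 F [-0.3 -0.1 -0. ] t 23.675
shift now-axes [ 0.0144 -0.0019  0.1116] rows>= 1 | shift after-turn axes [ 0.0139 -0.0017  0.1117] | turn [0.0006 0.0015 0.0002] rows>= 1
```

```bash
python3 -m pendant '[[[0.013,-0.002,0.05,0.0006,0.0015,0],[0,0,0.045,0,0,0],[0,0,0.018,0,0,0],[0,0,0,0,0,0]]]'
python3 -c "
from h import *
plan([.5452,-.3188,.019],.457)"
```

```text
time_s: 24.18
eef_pos: [0.5457, -0.3192, 0.0188]
eef_rot: [0.0, 0.528, 0.849, -0.0]
wrist_force: [0.0, 0.3, -0.2]
opening: 1.004
pos [ 0.5457 -0.3192  0.0188] yaw 0.4577 tilt 0.04 q6 -1.174 op 1.004 F [ 0.   0.3 -0.2] t 24.175
shift now-axes [ 0.0026 -0.0014 -0.001 ] rows>= 1 | shift after-turn axes [ 0.0026 -0.0014 -0.001 ] | turn [0.0001 0.0002 0.0002] rows>= 1
```

```bash
python3 -m pendant '[[[0,0,0,0,0,0],[0,0,0,0,0,0],[0,0,0,0,0,0],[0,0,0,0,0,0],[0,0,0,0,0,0],[0,0,0,0,0,0]]]' 1
python3 -m pendant '[[[0,0,-0.06,0,0,0],[0,0,-0.1,0,0,0],[0,0,-0.2,0,0,0],[0,0,-0.2,0,0,0],[0,0,-0.2,0,0,0],[0,0,0,0,0,0],[0,0,0,0,0,0]]]'
python3 -c "
from h import *
plan([.652,.021,.16],.014)
cam('wrist','w11')"
```

```text
time_s: 24.92
eef_pos: [0.5463, -0.3197, 0.0201]
eef_rot: [0.001, 0.528, 0.849, -0.0]
wrist_force: [0.3, 0.1, -1.8]
opening: 0.454
time_s: 25.8
eef_pos: [0.5466, -0.3198, 0.1843]
eef_rot: [0.004, 0.528, 0.849, -0.001]
wrist_force: [-1.1, -0.2, -1.9]
opening: 0.456
pos [ 0.5466 -0.3198  0.1843] yaw 0.4578 tilt 0.46 q6 -1.174 op 0.456 F [-1.1 -0.2 -1.9] t 25.8
shift now-axes [1.2964 1.2255 0.1156] rows>= 6 | shift after-turn axes [1.6964 0.5508 0.1215] | turn [0.0015 0.0021 0.1413] rows>= 3
```

View pics/w11.png

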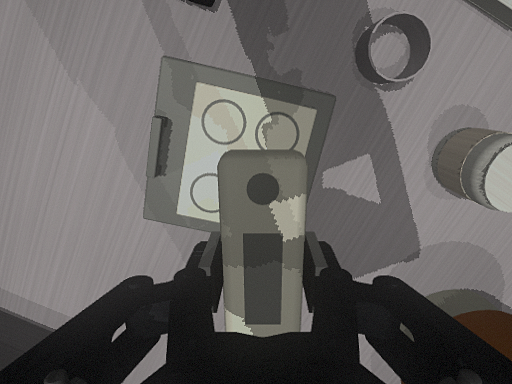

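```bash
python3 -m pendant '[[[0,0,0,0.0015,0.0021,0.0471],[0,0,0,0,0,0.0471],[0,0,0,0,0,0.0471],[0.2,0.065,0,0,0,0],[0.25,0.08,0,0,0,0],[0.25,0.08,0,0,0,0],[0.25,0.08,0,0,0,0],[0.25,0.08,0,0,0,0],[0.25,0.08,0,0,0,0],[0.2,0.07,0,0,0,0],[0,0,0,0,0,0],[0,0,0,0,0,0]]]'
python3 -c "
from h import *
plan([.652,.021,.1],.014)
cam('wrist','w12')"
```

```text
time_s: 27.35
eef_pos: [0.6482, 0.0225, 0.1657]
eef_rot: [-0.014, 0.709, 0.705, -0.006]
wrist_force: [-0.3, -0.2, -1.9]
opening: 0.454
pos [0.6482 0.0225 0.1657] yaw -0.0042 tilt 1.75 q6 -0.149 op 0.454 F [-0.3 -0.2 -1.9] t 27.35
shift now-axes [-0.0112  0.0283  0.3278] rows>= 2 | shift after-turn axes [-0.0079  0.0188  0.3286] | turn [-0.0091 -0.0036 -0.0059] rows>= 1
```

View pics/w12.png

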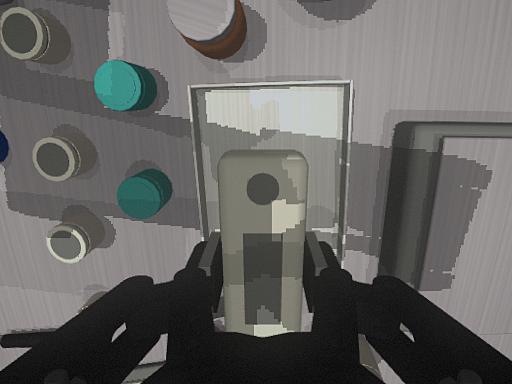

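```bash
python3 -m pendant '[[[-0.008,0.018,0,-0.0091,-0.0036,-0.0059],[0,0,0.15,0,0,0],[0,0,0.15,0,0,0],[0,0,0.15,0,0,0],[0,0,0.12,0,0,0],[0,0,0,0,0,0]]]'
python3 -c "
from h import *
plan([.652,.021,.009],.014)"
```

```text
time_s: 28.15
eef_pos: [0.6526, 0.0127, 0.0497]
eef_rot: [0.004, 0.704, 0.71, 0.002]
wrist_force: [0.2, -1.4, -1.6]
opening: 0.456
pos [0.6526 0.0127 0.0497] yaw 0.009 tilt 0.53 q6 -0.169 op 0.456 F [ 0.2 -1.4 -1.6] t 28.15
shift now-axes [ 0.0423 -0.0043  0.2031] rows>= 1 | shift after-turn axes [ 0.0416 -0.0024  0.2033] | turn [ 0.0027  0.0012 -0.0016] rows>= 1
```

```bash
python3 -m pendant '[[[0.035,-0.002,0.04,0.0027,0.0012,-0.0016],[0,0,0.07,0,0,0],[0,0,0.05,0,0,0],[0,0,0.02,0,0,0],[0,0,0,0,0,0]]]'
python3 -c "
from h import *
plan([.652,.021,.0075],.014)"
```

```text
time_s: 28.78
eef_pos: [0.6545, 0.0189, 0.0147]
eef_rot: [0.002, 0.702, 0.712, 0.002]
wrist_force: [0.9, -0.5, -1.7]
opening: 0.456
pos [0.6545 0.0189 0.0147] yaw 0.014 tilt 0.3 q6 -0.166 op 0.456 F [ 0.9 -0.5 -1.7] t 28.775
shift now-axes [ 0.0105 -0.0127  0.0357] rows>= 1 | shift after-turn axes [ 0.0105 -0.0125  0.0358] | turn [ 0.0017  0.0003 -0.    ] rows>= 1
```

```bash
python3 -m pendant '[[[0,0,0.03,0.0017,0.0003,0],[0,0,0.01,0,0,0],[0,0,0,0,0,0]]]'
python3 -m pendant '[[[0,0,0.01,0,0,0],[0,0,0.01,0,0,0],[0,0,0,0,0,0]]]'
```

```text
time_s: 29.15
eef_pos: [0.6552, 0.0189, 0.0071]
eef_rot: [0.0, 0.702, 0.712, 0.0]
wrist_force: [-0.9, 0.0, 0.7]
opening: 0.452
time_s: 29.52
eef_pos: [0.6557, 0.0188, 0.0077]
eef_rot: [0.0, 0.702, 0.712, -0.0]
wrist_force: [1.0, -0.5, -0.8]
opening: 0.453
```

```bash
python3 -m pendant '[[[0,0,0,0,0,0],[0,0,0,0,0,0],[0,0,0,0,0,0],[0,0,0,0,0,0]]]' 0.2
python3 -m pendant '[[[0,0,-0.08,0,0,0],[0,0,-0.2,0,0,0],[0,0,-0.25,0,0,0],[0,0,-0.25,0,0,0],[0,0,-0.25,0,0,0],[0,0,0,0,0,0]]]' 0
python3 - <<'E'
from h import *
plan([.42,.02,.23],.014)
c=cam('wrist','w13'); a=cam('top','t13')["pixels"]
cv2.imwrite("pics/z13.png",cv2.resize(a[120:250,140:340],None,fx=4,fy=4,interpolation=cv2.INTER_CUBIC))
E
```

```text
time_s: 30.02
eef_pos: [0.6563, 0.0187, 0.0078]
eef_rot: [0.001, 0.702, 0.712, 0.0]
wrist_force: [0.4, 0.3, 0.1]
opening: 0.794
time_s: 30.78
eef_pos: [0.6564, 0.0188, 0.226]
eef_rot: [0.003, 0.702, 0.712, 0.002]
wrist_force: [0.1, 0.1, 0.4]
opening: 0.998
pos [0.6564 0.0188 0.226 ] yaw 0.0144 tilt 0.34 q6 -0.166 op 0.998 F [0.1 0.1 0.4] t 30.775
shift now-axes [ 0.0229 -1.1815 -0.0267] rows>= 4 | shift after-turn axes [ 0.0225 -1.1816 -0.0199] | turn [0.0018 0.0005 0.0001] rows>= 1
```

View pics/w13.png

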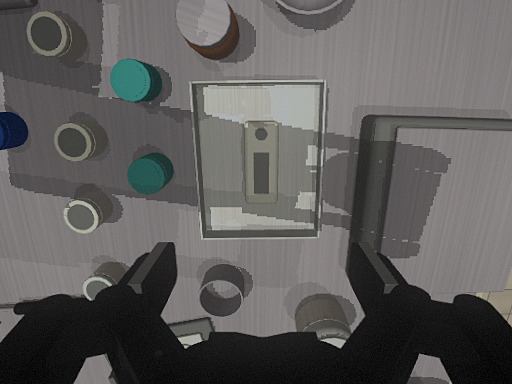

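View pics/z13.png

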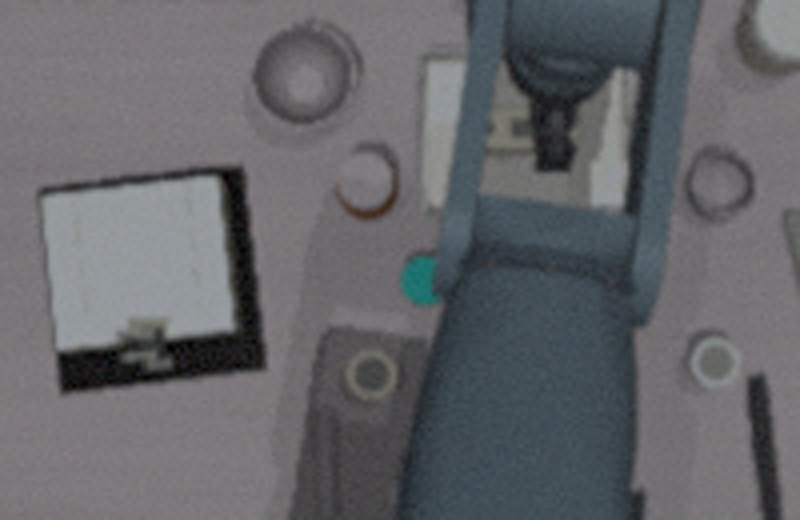

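Run:
```python
from h import *
c=cam('wrist')
print(unproj(c,[(49,34),(75,142),(84,215),(101,289)],.04).round(4))
a=cam('top')
f=lambda l,x0,y0,k:[((u+.5)/k-.5+x0,(v+.5)/k-.5+y0) for u,v in l]
print(unproj(a,f([(371,375),(714,361)],140,120,4),.04).round(4))
P=unproj(a,f([(40,192),(220,175),(238,330),(58,352)],140,120,4),.066)
print("cover",fit(P,[(.068,.078),(.068,-.078),(-.068,-.078),(-.068,.078)]))
plan([.38,-.222,.2],-.707)
```

```text
[[ 0.4339  0.1579  0.04  ]
 [ 0.4454  0.0476  0.04  ]
 [ 0.4419 -0.039   0.04  ]
 [ 0.4467 -0.1418  0.04  ]]
[[ 0.4311  0.1599  0.04  ]
 [ 0.4445 -0.1457  0.04  ]]
cover (array([0.52902611, 0.36224807]), np.float64(0.1183503938755346), array([0.00361452, 0.00063   , 0.00189483, 0.00215397]))
pos [0.6523 0.0193 0.2172] yaw 0.0142 tilt 0.46 q6 -0.166 op 0.996 F [-0.6  0.7 -0.9] t 30.975
shift now-axes [-1.1872 -1.3777  0.096 ] rows>= 6 | shift after-turn axes [-1.8017 -0.2513  0.0861] | turn [-0.0025  0.0006  0.2296] rows>= 4
```

```bash
python3 -m pendant '[[[0,0,0,-0.0025,0.0006,0.0574],[0,0,0,0,0,0.0574],[0,0,0,0,0,0.0574],[0,0,0,0,0,0.0574],[-0.2,-0.03,0.012,0,0,0],[-0.28,-0.04,0.012,0,0,0],[-0.28,-0.04,0.012,0,0,0],[-0.28,-0.04,0.012,0,0,0],[-0.28,-0.04,0.012,0,0,0],[-0.25,-0.03,0.012,0,0,0],[-0.15,-0.02,0.012,0,0,0],[0,0,0,0,0,0]]]'
python3 - <<'E'
from h import *
plan([.38,-.222,.2],-.707)
cam('wrist','w14')
E
```

```text
time_s: 32.48
eef_pos: [0.3658, -0.2051, 0.1798]
eef_rot: [-0.016, 0.913, 0.407, -0.015]
wrist_force: [-0.2, 0.5, -0.4]
opening: 0.998
pos [ 0.3658 -0.2051  0.1798] yaw -0.7315 tilt 2.49 q6 -0.047 op 0.998 F [-0.2  0.5 -0.4] t 32.475
shift now-axes [-0.0169  0.105  -0.1051] rows>= 1 | shift after-turn axes [-0.0181  0.1088 -0.1009] | turn [-0.0132  0.0042 -0.0077] rows>= 1
```

View pics/w14.png

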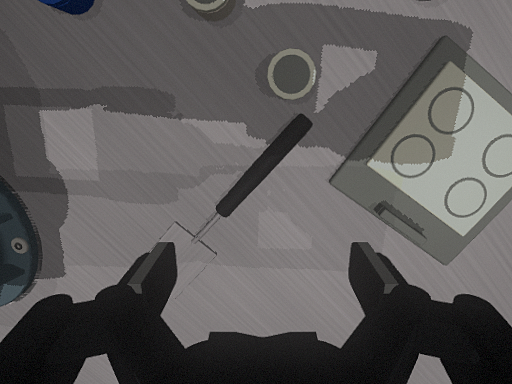

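```bash
cat >> h.py <<'E'
def pot(c,g):
    """refine pot lid centre near world guess g (x,y) on z=.04 by matching the projected 44 mm rim with image gradient"""
    im=cv2.GaussianBlur(cv2.cvtColor(c["pixels"],cv2.COLOR_BGR2GRAY).astype(np.float32),(0,0),1)
    a=np.linspace(0,2*np.pi,72,endpoint=False); C=np.c_[np.cos(a),np.sin(a),0*a]
    from scipy.ndimage import map_coordinates as mc
    S=lambda X:(lambda p:mc(im,[p[:,1],p[:,0]],order=1,mode='nearest'))(proj(c,X))
    best=None
    for st_,w in((.002,.016),(.0005,.003)):
        g0=np.array(g) if best is None else best[1]; best=None
        for dx in np.arange(-w,w+1e-9,st_):
            for dy in np.arange(-w,w+1e-9,st_):
                o=np.array([g0[0]+dx,g0[1]+dy,.04])
                v=np.clip(S(o+C*.0195)-S(o+C*.0245),0,40).mean()
                if best is None or v>best[0]: best=(v,o[:2])
    return best
E
python3 - <<'E'
from h import *
c=cam('wrist')
print(unproj(c,[(291,74)],.04).round(4))
print(pot(c,(.4455,-.144)))
plan([.4455,-.144,.1],-.707)
E
```

```text
[[ 0.445  -0.1473  0.04  ]]
(np.float32(39.54249), array([ 0.444, -0.148]))
pos [ 0.3673 -0.2043  0.1803] yaw -0.7292 tilt 2.43 q6 -0.046 op 1.001 F [-0.5  0.  -0.8] t 32.575
shift now-axes [0.4907 0.1069 0.391 ] rows>= 3 | shift after-turn axes [0.4833 0.1015 0.4014] | turn [-0.0129  0.0041 -0.007 ] rows>= 1
```

```bash
python3 -m pendant '[[[0,0,0,-0.0129,0.0041,-0.007],[0.16,0.035,0.1,0,0,0],[0.16,0.035,0.12,0,0,0],[0.15,0.03,0.12,0,0,0],[0,0,0,0,0,0],[0,0,0,0,0,0]]]'
python3 - <<'E'
from h import *
plan([.4445,-.147,.01],-.707)
c=cam('wrist','w15'); print(pot(c,(.4445,-.147)))
E
```

```text
time_s: 33.33
eef_pos: [0.4496, -0.1386, 0.1092]
eef_rot: [-0.001, 0.906, 0.423, 0.001]
wrist_force: [-0.1, -0.4, 1.4]
opening: 0.998
pos [ 0.4496 -0.1386  0.1092] yaw -0.6982 tilt 0.1 q6 0.144 op 0.998 F [-0.1 -0.4  1.4] t 33.325
shift now-axes [-0.0492  0.0078  0.4959] rows>= 2 | shift after-turn axes [-0.0483  0.0079  0.496 ] | turn [-0.0002 -0.0005  0.0028] rows>= 1
(np.float32(27.07455), array([ 0.4445, -0.1475]))
```

View pics/w15.png

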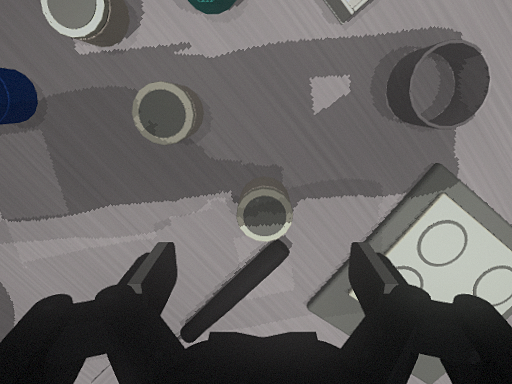

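```bash
python3 -m pendant '[[[-0.048,0.008,0.05,0,0,0],[0,0,0.1,0,0,0],[0,0,0.12,0,0,0],[0,0,0.1,0,0,0],[0,0,0,0,0,0]]]'
python3 - <<'E'
from h import *
plan([.4445,-.147,.009],-.707)
E
```

```text
time_s: 34.0
eef_pos: [0.4435, -0.1525, 0.0348]
eef_rot: [0.002, 0.907, 0.42, 0.002]
wrist_force: [-0.2, -0.0, 0.0]
opening: 1.001
pos [ 0.4435 -0.1525  0.0348] yaw -0.7036 tilt 0.33 q6 0.117 op 1.001 F [-0.2 -0.   0. ] t 34.0
shift now-axes [ 0.0241 -0.0146  0.1289] rows>= 1 | shift after-turn axes [ 0.0243 -0.014   0.1289] | turn [ 0.0018 -0.0005  0.0011] rows>= 1
```

```bash
python3 -m pendant '[[[0.022,-0.013,0.05,0.0018,-0.0005,0],[0,0,0.05,0,0,0],[0,0,0.025,0,0,0],[0,0,0,0,0,0]]]'
python3 - <<'E'
from h import *
plan([.4445,-.147,.009],-.707)
E
```

```text
time_s: 34.5
eef_pos: [0.4453, -0.1488, 0.01]
eef_rot: [0.001, 0.908, 0.42, 0.001]
wrist_force: [-0.3, 0.1, 0.8]
opening: 1.002
pos [ 0.4453 -0.1488  0.01  ] yaw -0.7048 tilt 0.17 q6 0.129 op 1.002 F [-0.3  0.1  0.8] t 34.5
shift now-axes [ 0.0043 -0.0092  0.0049] rows>= 1 | shift after-turn axes [ 0.0042 -0.0092  0.0049] | turn [ 0.0009 -0.0001  0.0007] rows>= 1
```

```bash
cat >> h.py <<'E'
def mk(i,c=(.525,-.3215),th=.2415):
    l=[(-.028,.039),(-.028,-.039),(.028,.039),(.028,-.039)][i]
    return np.array([c[0]+np.cos(th)*l[0]-np.sin(th)*l[1],c[1]+np.sin(th)*l[0]+np.cos(th)*l[1]])
E
python3 -m pendant '[[[0,0,0,0,0,0],[0,0,0,0,0,0],[0,0,0,0,0,0],[0,0,0,0,0,0],[0,0,0,0,0,0],[0,0,0,0,0,0]]]' 1
python3 - <<'E'
from h import *
plan([.4445,-.147,.009],-.707)
E
python3 -m pendant '[[[0,0,-0.06,0,0,0],[0,0,-0.15,0,0,0],[0,0,-0.2,0,0,0],[0,0,-0.2,0,0,0],[0,0,0,0,0,0]]]'
python3 - <<'E'
from h import *
for i in range(4): print(mk(i).round(4))
plan([*mk(3),.12],-.707)
cam('wrist','w16')
E
```

```text
time_s: 35.25
eef_pos: [0.446, -0.1491, 0.0109]
eef_rot: [0.002, 0.908, 0.42, 0.001]
wrist_force: [0.5, 0.2, 0.5]
opening: 0.5
pos [ 0.446  -0.1491  0.0109] yaw -0.7043 tilt 0.27 q6 0.129 op 0.5 F [0.5 0.2 0.5] t 35.25
shift now-axes [ 0.0031 -0.0127  0.0092] rows>= 1 | shift after-turn axes [ 0.003  -0.0127  0.0093] | turn [ 0.0015 -0.0001  0.0009] rows>= 1
time_s: 35.88
eef_pos: [0.445, -0.1485, 0.1386]
eef_rot: [0.002, 0.908, 0.42, 0.001]
wrist_force: [-0.0, -0.2, -1.0]
opening: 0.497
[ 0.4885 -0.2903]
[ 0.5071 -0.3661]
[ 0.5429 -0.2769]
[ 0.5615 -0.3527]
pos [ 0.445  -0.1485  0.1386] yaw -0.7043 tilt 0.22 q6 0.129 op 0.497 F [-0.  -0.2 -1. ] t 35.875
shift now-axes [-0.4011  1.1045  0.0969] rows>= 4 | shift after-turn axes [-0.3981  1.106   0.0928] | turn [ 0.0012 -0.0001  0.0009] rows>= 1
```

View pics/w16.png

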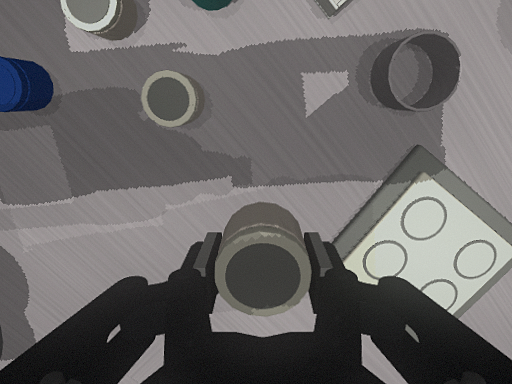

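```bash
python3 -m pendant '[[[-0.05,0.14,0,0,0,0],[-0.08,0.22,0,0,0,0],[-0.08,0.22,0,0,0,0],[-0.08,0.22,0,0,0,0],[-0.07,0.2,0,0,0,0],[-0.03,0.09,0,0,0,0],[0,0,0,0,0,0],[0,0,0,0,0,0]]]'
python3 - <<'E'
from h import *
plan([*mk(3),.07],-.707)
E
```

```text
time_s: 36.92
eef_pos: [0.5549, -0.3473, 0.1207]
eef_rot: [-0.011, 0.907, 0.42, -0.005]
wrist_force: [0.2, -0.5, -1.4]
opening: 0.498
pos [ 0.5549 -0.3473  0.1207] yaw -0.7035 tilt 1.35 q6 -0.036 op 0.498 F [ 0.2 -0.5 -1.4] t 36.925
shift now-axes [0.001  0.0486 0.2522] rows>= 1 | shift after-turn axes [0.0013 0.0426 0.2533] | turn [-0.0075 -0.0001  0.0011] rows>= 1
```

```bash
python3 -m pendant '[[[0.001,0.043,0,-0.0075,0,0],[0,0,0.1,0,0,0],[0,0,0.12,0,0,0],[0,0,0,0,0,0],[0,0,0,0,0,0]]]'
python3 - <<'E'
from h import *
plan([*mk(3),.032],-.707)
E
```

```text
time_s: 37.55
eef_pos: [0.5608, -0.3495, 0.0729]
eef_rot: [-0.001, 0.907, 0.421, 0.0]
wrist_force: [0.0, -0.6, -0.4]
opening: 0.493
pos [ 0.5608 -0.3495  0.0729] yaw -0.7012 tilt 0.07 q6 -0.036 op 0.493 F [ 0.  -0.6 -0.4] t 37.55
shift now-axes [-0.0099  0.0133  0.2044] rows>= 1 | shift after-turn axes [-0.0097  0.0132  0.2044] | turn [-0.0003 -0.0002  0.0019] rows>= 1
```

```bash
python3 -m pendant '[[[-0.009,0.012,0.05,0,0,0.002],[0,0,0.08,0,0,0],[0,0,0.05,0,0,0],[0,0,0,0,0,0]]]'
python3 - <<'E'
from h import *
plan([*mk(3),.027],-.707)
cam('wrist','w17')
E
```

```text
time_s: 38.05
eef_pos: [0.5619, -0.353, 0.0353]
eef_rot: [0.0, 0.908, 0.418, 0.0]
wrist_force: [-0.4, -0.7, -2.1]
opening: 0.499
pos [ 0.5619 -0.353   0.0353] yaw -0.7079 tilt 0.04 q6 -0.032 op 0.499 F [-0.4 -0.7 -2.1] t 38.05
shift now-axes [-0.0001 -0.0023  0.0417] rows>= 1 | shift after-turn axes [-0.     -0.0023  0.0417] | turn [ 0.0002 -0.0002 -0.0003] rows>= 1
```

View pics/w17.png

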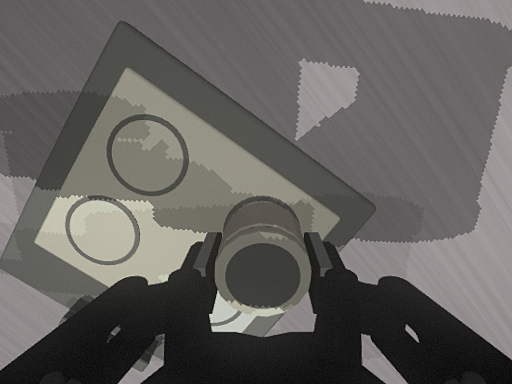

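```bash
python3 - <<'E'
from h import *
c=cam('wrist')
print(proj(c,[[*mk(i),.016] for i in range(4)]).round(1))
print(unproj(c,[(147.5,154.5),(103,230)],.016).round(4))
E
python3 -m pendant '[[[0,0,0.03,0,0,0],[0,0,0.012,0,0,0],[0,0,0,0,0,0]]]'
```

```text
[[101.4 229.3]
 [209.7 294.3]
 [145.9 154.4]
 [260.  229.7]]
[[ 0.5435 -0.2776  0.016 ]
 [ 0.4889 -0.2913  0.016 ]]
time_s: 38.52
eef_pos: [0.5631, -0.354, 0.0286]
eef_rot: [0.002, 0.908, 0.418, 0.001]
wrist_force: [-0.4, -0.6, -1.4]
opening: 0.496
```

```bash
python3 -m pendant '[[[-0.001,0.003,0.01,0,0,0],[0,0,0.01,0,0,0],[0,0,0,0,0,0]]]'
```

```text
time_s: 38.9
eef_pos: [0.564, -0.3549, 0.0274]
eef_rot: [0.002, 0.908, 0.418, 0.001]
wrist_force: [-0.1, -0.5, -1.9]
opening: 0.495
```

```bash
python3 -m pendant '[[[0,-0.014,0.012,-0.001,0,0],[0,0,0.008,0,0,0],[0,0,0,0,0,0]]]'
```

```text
time_s: 39.28
eef_pos: [0.5637, -0.3548, 0.0272]
eef_rot: [0.006, 0.908, 0.418, 0.003]
wrist_force: [-0.3, 0.1, -1.7]
opening: 0.494
```

Run:
```python
from h import *
plan([.5622,-.3532,.030],-.707)
```

```text
pos [ 0.5637 -0.3548  0.0272] yaw -0.7074 tilt 0.8 q6 -0.033 op 0.494 F [-0.3  0.1 -1.7] t 39.275
shift now-axes [ 0.001  -0.0107 -0.0141] rows>= 1 | shift after-turn axes [ 0.0011 -0.0109 -0.014 ] | turn [ 0.0045 -0.     -0.0001] rows>= 1
```

```bash
python3 -m pendant '[[[0,-0.012,-0.02,0.0045,0,0],[0,0,0,0,0,0],[0,0,0.008,0,0,0],[0,0,0,0,0,0]]]'
python3 - <<'E'
from h import *
plan([.5622,-.3532,.0272],-.707)
E
```

```text
time_s: 39.78
eef_pos: [0.5613, -0.3527, 0.0284]
eef_rot: [-0.001, 0.908, 0.418, -0.0]
wrist_force: [0.2, 0.6, -1.2]
opening: 0.501
pos [ 0.5613 -0.3527  0.0284] yaw -0.7075 tilt 0.12 q6 -0.032 op 0.501 F [ 0.2  0.6 -1.2] t 39.775
shift now-axes [0.0011 0.005  0.0062] rows>= 1 | shift after-turn axes [0.0011 0.005  0.0062] | turn [-0.0007 -0.     -0.0002] rows>= 1
```

```bash
python3 -m pendant '[[[0,0.003,0.008,0,0,0],[0,0,0,0,0,0]]]'
python3 -m pendant '[[[0,0,0,0,0,0],[0,0,0,0,0,0],[0,0,0,0,0,0],[0,0,0,0,0,0],[0,0,-0.05,0,0,0],[0,0,-0.2,0,0,0],[0,0,-0.25,0,0,0],[0,0,-0.15,0,0,0],[0,0,0,0,0,0]]]' 0
python3 - <<'E'
from h import *
c=cam('wrist','w18')
plan([.3768,-.115,.18],-.707)
E
```

```text
time_s: 40.02
eef_pos: [0.5618, -0.3532, 0.027]
eef_rot: [-0.001, 0.908, 0.418, -0.0]
wrist_force: [-0.3, 0.1, 1.3]
opening: 0.499
time_s: 41.15
eef_pos: [0.5624, -0.3538, 0.1633]
eef_rot: [-0.0, 0.908, 0.418, 0.0]
wrist_force: [0.5, 0.6, 0.0]
opening: 0.999
pos [ 0.5617 -0.3532  0.1616] yaw -0.7075 tilt 0.15 q6 -0.032 op 0.998 F [ 0.1  0.3 -0.6] t 41.2
shift now-axes [ 0.3039 -1.4769 -0.088 ] rows>= 5 | shift after-turn axes [ 0.3047 -1.4765 -0.092 ] | turn [-0.0008 -0.     -0.0002] rows>= 1
```

View pics/w18.png

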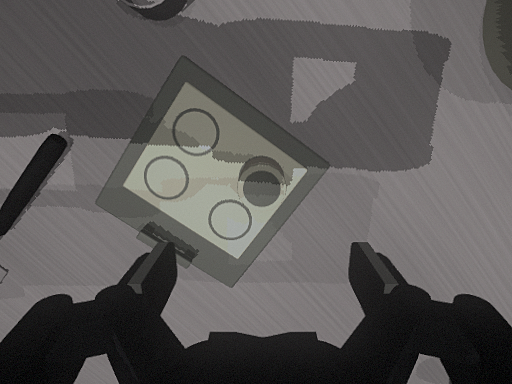

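```bash
python3 -c "
from h import *
plan([.41,-.075,.14],-.707)"
```

```text
pos [ 0.5617 -0.3532  0.1616] yaw -0.7075 tilt 0.15 q6 -0.032 op 0.998 F [ 0.1  0.3 -0.6] t 41.2
shift now-axes [ 0.5638 -1.4802  0.112 ] rows>= 6 | shift after-turn axes [ 0.5646 -1.4802  0.108 ] | turn [-0.0008 -0.     -0.0002] rows>= 1
```

```bash
python3 -m pendant '[[[0.06,-0.15,0,0,0,0],[0.1,-0.26,0,0,0,0],[0.1,-0.26,0,0,0,0],[0.1,-0.26,0,0,0,0],[0.1,-0.26,0,0,0,0],[0.07,-0.2,0,0,0,0],[0.04,-0.1,0,0,0,0],[0,0,0,0,0,0],[0,0,0,0,0,0]]]'
python3 - <<'E'
from h import *
c=cam('wrist','w19'); print(pot(c,(.4415,-.041)))
plan([.4415,-.041,.08],-.707)
E
```

```text
time_s: 42.32
eef_pos: [0.3987, -0.0624, 0.1514]
eef_rot: [-0.009, 0.909, 0.417, -0.005]
wrist_force: [-0.8, -0.5, 0.8]
opening: 0.998
(np.float32(39.119045), array([ 0.4385, -0.043 ]))
pos [ 0.3986 -0.0624  0.1514] yaw -0.71 tilt 1.18 q6 0.255 op 1.0 F [-0.3 -0.1 -0.4] t 42.375
shift now-axes [0.2218 0.1    0.3545] rows>= 2 | shift after-turn axes [0.2207 0.0933 0.3569] | turn [-0.0065  0.0007 -0.001 ] rows>= 1
```

View pics/w19.png

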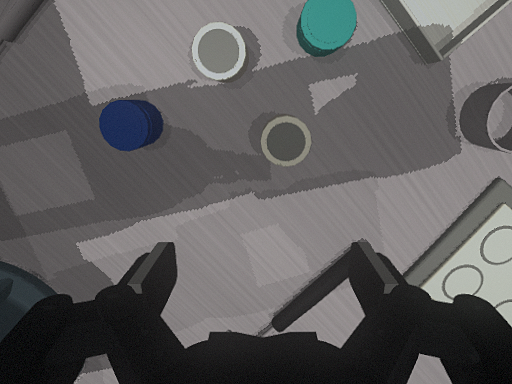

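```bash
python3 -m pendant '[[[0,0,0,-0.0065,0.0007,-0.001],[0.07,0.03,0.1,0,0,0],[0.07,0.03,0.12,0,0,0],[0.06,0.029,0.12,0,0,0],[0,0,0,0,0,0],[0,0,0,0,0,0]]]'
python3 - <<'E'
from h import *
c=cam('wrist','w20'); print(pot(c,(.4385,-.043)))
plan([.4385,-.043,.009],-.707)
E
```

```text
time_s: 43.12
eef_pos: [0.4426, -0.0482, 0.0829]
eef_rot: [0.003, 0.909, 0.416, 0.002]
wrist_force: [0.6, -0.5, 0.3]
opening: 0.998
(np.float32(22.097582), array([ 0.439, -0.043]))
pos [ 0.4426 -0.0482  0.083 ] yaw -0.7117 tilt 0.44 q6 0.338 op 1.0 F [-0.5 -0.8 -0.3] t 43.175
shift now-axes [ 0.0062 -0.0352  0.3698] rows>= 2 | shift after-turn axes [ 0.0067 -0.0324  0.37  ] | turn [ 0.0024 -0.0002 -0.0015] rows>= 1
```

```bash
python3 -m pendant '[[[0.007,-0.032,0.05,0.0024,-0.0002,-0.0015],[0,0,0.1,0,0,0],[0,0,0.1,0,0,0],[0,0,0.04,0,0,0],[0,0,0,0,0,0]]]'
python3 -c "
from h import *
plan([.4388,-.043,.009],-.707)"
```

```text
time_s: 43.8
eef_pos: [0.4391, -0.0435, 0.0253]
eef_rot: [0.002, 0.908, 0.418, 0.002]
wrist_force: [0.2, 0.1, 0.1]
opening: 1.0
pos [ 0.4391 -0.0435  0.0253] yaw -0.7074 tilt 0.27 q6 0.338 op 1.0 F [0.2 0.1 0.1] t 43.8
shift now-axes [ 0.0006 -0.0029  0.0816] rows>= 1 | shift after-turn axes [ 0.0008 -0.0025  0.0816] | turn [ 0.0014 -0.0006 -0.0001] rows>= 1
```

```bash
python3 -m pendant '[[[0,-0.002,0.05,0.0014,-0.0006,0],[0,0,0.03,0,0,0],[0,0,0,0,0,0]]]'
python3 -m pendant '[[[0,0,0,0,0,0],[0,0,0,0,0,0],[0,0,0,0,0,0],[0,0,0,0,0,0],[0,0,0,0,0,0]]]' 1
python3 -m pendant '[[[0,0,-0.06,0,0,0],[0,0,-0.15,0,0,0],[0,0,-0.2,0,0,0],[0,0,-0.25,0,0,0],[0,0,0,0,0,0]]]'
python3 -c "
from h import *
plan([*(mk(0)+[.0003,-.0005]),.12],-.707)"
```

```text
time_s: 44.18
eef_pos: [0.4398, -0.0435, 0.0095]
eef_rot: [0.001, 0.908, 0.418, 0.001]
wrist_force: [0.3, 0.1, 0.2]
opening: 0.997
time_s: 44.8
eef_pos: [0.4404, -0.0437, 0.0102]
eef_rot: [0.001, 0.908, 0.418, 0.001]
wrist_force: [-0.1, 0.4, -1.2]
opening: 0.5
time_s: 45.42
eef_pos: [0.4396, -0.0434, 0.1484]
eef_rot: [0.001, 0.908, 0.418, 0.001]
wrist_force: [-0.6, 0.3, -2.3]
opening: 0.497
pos [ 0.4396 -0.0434  0.1484] yaw -0.7073 tilt 0.17 q6 0.339 op 0.497 F [-0.6  0.3 -2.3] t 45.425
shift now-axes [-0.7806  0.9905  0.1442] rows>= 5 | shift after-turn axes [-0.7807  0.9907  0.1422] | turn [ 0.0009 -0.0003 -0.0001] rows>= 1
```

```bash
python3 -m pendant '[[[-0.1,0.12,0,0,0,0],[-0.16,0.2,0,0,0,0],[-0.16,0.2,0,0,0,0],[-0.16,0.2,0,0,0,0],[-0.13,0.17,0,0,0,0],[-0.06,0.09,0,0,0,0],[0,0,0,0,0,0],[0,0,0,0,0,0]]]'
python3 -c "
from h import *
plan([*(mk(0)+[.0003,-.0005]),.07],-.707)"
```

```text
time_s: 46.42
eef_pos: [0.486, -0.2914, 0.1442]
eef_rot: [-0.003, 0.908, 0.419, -0.0]
wrist_force: [0.0, 0.7, -0.3]
opening: 0.497
pos [ 0.486  -0.2914  0.1442] yaw -0.7054 tilt 0.34 q6 -0.046 op 0.497 F [ 0.   0.7 -0.3] t 46.425
shift now-axes [0.0105 0.0107 0.3708] rows>= 2 | shift after-turn axes [0.0113 0.0087 0.3708] | turn [-0.0017 -0.0007  0.0005] rows>= 1
```

```bash
python3 -m pendant '[[[0.011,0.008,0.05,-0.0017,-0.0007,0],[0,0,0.12,0,0,0],[0,0,0.12,0,0,0],[0,0,0.12,0,0,0],[0,0,0,0,0,0]]]'
python3 -c "
from h import *
plan([*(mk(0)+[.0003,-.0005]),.027],-.707)"
```

```text
time_s: 47.05
eef_pos: [0.4882, -0.2842, 0.0578]
eef_rot: [-0.001, 0.907, 0.422, -0.0]
wrist_force: [0.7, -0.3, -0.8]
opening: 0.496
pos [ 0.4882 -0.2842  0.0578] yaw -0.6998 tilt 0.11 q6 -0.038 op 0.496 F [ 0.7 -0.3 -0.8] t 47.05
shift now-axes [-0.0233  0.0238  0.154 ] rows>= 1 | shift after-turn axes [-0.0231  0.0237  0.154 ] | turn [-0.0006 -0.0001  0.0023] rows>= 1
```

```bash
python3 -m pendant '[[[-0.022,0.022,0.03,0,0,0.002],[0,0,0.05,0,0,0],[0,0,0.05,0,0,0],[0,0,0,0,0,0]]]'
python3 -c "
from h import *
plan([*(mk(0)+[.0003,-.0005]),.027],-.707)"
```

```text
time_s: 47.55
eef_pos: [0.4901, -0.2911, 0.0322]
eef_rot: [0.001, 0.908, 0.419, 0.0]
wrist_force: [-0.0, 0.2, -2.3]
opening: 0.499
pos [ 0.4901 -0.2911  0.0322] yaw -0.7056 tilt 0.09 q6 -0.039 op 0.499 F [-0.   0.2 -2.3] t 47.55
shift now-axes [-0.0031 -0.0058  0.0262] rows>= 1 | shift after-turn axes [-0.0031 -0.0058  0.0262] | turn [ 0.0005 -0.0001  0.0004] rows>= 1
```

```bash
python3 -m pendant '[[[-0.003,-0.006,0.018,0,0,0],[0,0,0.008,0,0,0],[0,0,0,0,0,0]]]'
python3 -c "
from h import *
plan([*(mk(0)+[.0003,-.0005]),.0265],-.707)"
```

```text
time_s: 47.92
eef_pos: [0.489, -0.2911, 0.0272]
eef_rot: [0.001, 0.908, 0.419, 0.001]
wrist_force: [0.6, -0.0, -2.1]
opening: 0.496
pos [ 0.489  -0.2911  0.0272] yaw -0.7057 tilt 0.14 q6 -0.04 op 0.496 F [ 0.6 -0.  -2.1] t 47.925
shift now-axes [ 0.0003 -0.0016  0.0036] rows>= 1 | shift after-turn axes [ 0.0003 -0.0016  0.0036] | turn [ 0.0008 -0.0001  0.0004] rows>= 1
```

Now lower the last millimetre, release and retreat.

```bash
python3 -m pendant '[[[0,-0.001,0.006,0,0,0],[0,0,0,0,0,0]]]'
python3 -m pendant '[[[0,0,0,0,0,0],[0,0,0,0,0,0],[0,0,0,0,0,0],[0,0,0,0,0,0],[0,0,-0.05,0,0,0],[0,0,-0.2,0,0,0],[0,0,-0.25,0,0,0],[0,0,-0.25,0,0,0],[0,0,0,0,0,0]]]' 0
python3 - <<'E'
from h import *
c=cam('wrist','w21')
t=cam('top','t21')
print(pot(t,(.434,.158)),pot(t,(.445,.0476)))
plan([.50,.10,.19],1.19)
E
```

```text
time_s: 48.18
eef_pos: [0.4891, -0.2912, 0.0264]
eef_rot: [0.002, 0.908, 0.419, 0.001]
wrist_force: [-0.2, 0.4, -0.4]
opening: 0.493
time_s: 49.3
eef_pos: [0.4891, -0.2912, 0.1839]
eef_rot: [0.002, 0.908, 0.419, 0.001]
wrist_force: [-0.7, -0.0, -0.3]
opening: 1.0
(np.float32(14.269703), array([0.4315, 0.1595])) (np.float32(7.9359946), array([0.443 , 0.0471]))
pos [ 0.4869 -0.2893  0.1792] yaw -0.7058 tilt 0.15 q6 -0.04 op 1.001 F [-0.7 -0.  -0.3] t 49.4
shift now-axes [ 1.5239 -1.2129 -0.0501] rows>= 7 | shift after-turn axes [-0.6627 -1.8314 -0.054 ] | turn [-0.0008  0.0004  0.3966] rows>= 7
```

View pics/w21.png

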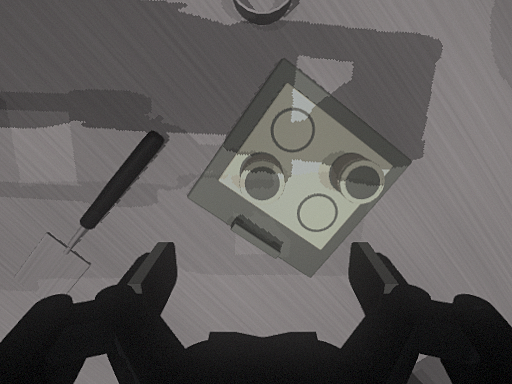

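View pics/t21.png

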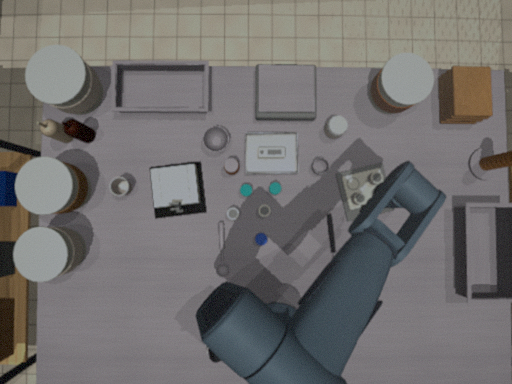

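```bash
python3 -m pendant '[[[0,0,0,0,0,0.057],[0,0,0,0,0,0.057],[0,0,0,0,0,0.057],[0,0,0,0,0,0.057],[0,0,0,0,0,0.057],[0,0,0,0,0,0.057],[0,0,0,0,0,0.055],[0,0,0,0,0,0]]]'
python3 -c "
from h import *
plan([.386,.178,.16],1.19)"
```

```text
time_s: 50.4
eef_pos: [0.479, -0.2823, 0.1637]
eef_rot: [-0.008, 0.978, -0.209, -0.013]
wrist_force: [0.3, -0.3, 0.6]
opening: 0.999
pos [ 0.479  -0.2823  0.1637] yaw -1.9924 tilt 1.79 q6 1.246 op 0.999 F [ 0.3 -0.3  0.6] t 50.4
shift now-axes [-1.3647 -1.9095  0.0782] rows>= 8 | shift after-turn axes [-1.2872 -1.964   0.0185] | turn [-0.0034  0.0093 -0.013 ] rows>= 1
```

```bash
python3 -m pendant '[[[0,0,0,-0.0034,0.0093,-0.013],[-0.1,-0.15,0,0,0,0],[-0.15,-0.23,0,0,0,0],[-0.16,-0.245,0,0,0,0],[-0.16,-0.245,0,0,0,0],[-0.16,-0.245,0,0,0,0],[-0.16,-0.245,0,0,0,0],[-0.15,-0.22,0,0,0,0],[-0.13,-0.19,0,0,0,0],[-0.06,-0.09,0,0,0,0],[0,0,0,0,0,0],[0,0,0,0,0,0]]]'
python3 - <<'E'
from h import *
c=cam('wrist','w22'); print(pot(c,(.4325,.159)))
plan([.4325,.159,.08],1.19)
E
```

```text
time_s: 51.9
eef_pos: [0.3697, 0.1658, 0.1562]
eef_rot: [-0.001, 0.986, -0.166, -0.007]
wrist_force: [-0.6, -0.1, -0.6]
opening: 1.002
(np.float32(34.571804), array([0.433, 0.158]))
pos [0.3697 0.1657 0.1561] yaw -1.9045 tilt 0.84 q6 2.022 op 0.998 F [-0.2  0.5 -0.1] t 51.95
shift now-axes [ 0.3132 -0.0712  0.3762] rows>= 2 | shift after-turn axes [ 0.304  -0.0858  0.3807] | turn [-0.      0.0046  0.015 ] rows>= 1
```

View pics/w22.png

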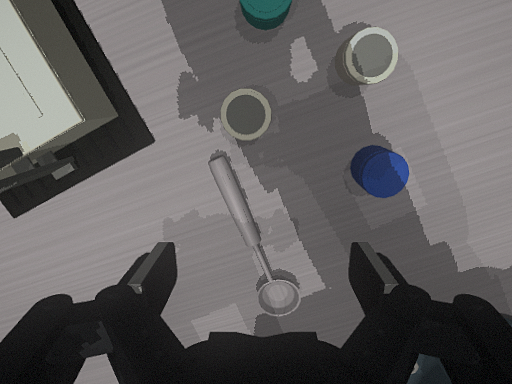

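```bash
python3 -m pendant '[[[0,0,0,0,0.0046,0.015],[0.1,-0.027,0.1,0,0,0],[0.1,-0.027,0.13,0,0,0],[0.1,-0.027,0.13,0,0,0],[0,0,0,0,0,0],[0,0,0,0,0,0]]]'
python3 - <<'E'
from h import *
c=cam('wrist','w23'); print(pot(c,(.433,.158)))
plan([.433,.158,.009],1.19)
E
```

```text
time_s: 52.7
eef_pos: [0.4354, 0.1521, 0.0828]
eef_rot: [0.0, 0.981, -0.192, 0.001]
wrist_force: [0.2, -0.0, -0.1]
opening: 1.002
(np.float32(23.592052), array([0.4335, 0.159 ]))
pos [0.4353 0.1522 0.0829] yaw -1.9576 tilt 0.1 q6 2.037 op 1.001 F [-0.8  0.   0.9] t 52.75
shift now-axes [-0.0223 -0.0225  0.3696] rows>= 2 | shift after-turn axes [-0.0215 -0.0225  0.3697] | turn [ 0.0001 -0.0005 -0.0019] rows>= 1
```

View pics/w23.png

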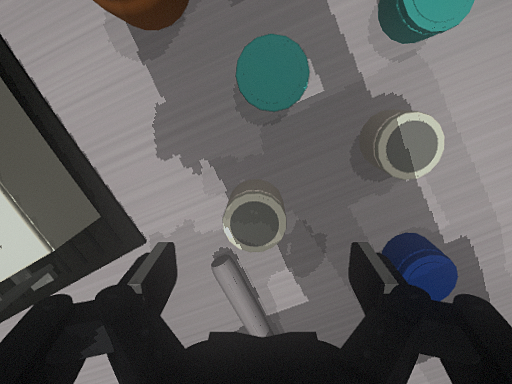

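```bash
python3 -m pendant '[[[-0.021,-0.023,0.05,0,0,0],[0,0,0.1,0,0,0],[0,0,0.1,0,0,0],[0,0,0.03,0,0,0],[0,0,0,0,0,0]]]'
python3 -c "
from h import *
plan([.4333,.1585,.009],1.19)"
```

```text
time_s: 53.38
eef_pos: [0.4333, 0.1601, 0.0281]
eef_rot: [-0.001, 0.982, -0.191, 0.004]
wrist_force: [0.2, 0.5, -0.2]
opening: 1.001
pos [0.4333 0.1601 0.0281] yaw -1.9556 tilt 0.44 q6 2.053 op 1.001 F [ 0.2  0.5 -0.2] t 53.375
shift now-axes [0.0024 0.0077 0.0955] rows>= 1 | shift after-turn axes [0.0031 0.0074 0.0955] | turn [-0.0009 -0.0022 -0.0013] rows>= 1
```

```bash
python3 -m pendant '[[[0.003,0.007,0.055,-0.0009,-0.0022,-0.0013],[0,0,0.038,0,0,0],[0,0,0,0,0,0]]]'
python3 -m pendant '[[[0,0,0,0,0,0],[0,0,0,0,0,0],[0,0,0,0,0,0],[0,0,0,0,0,0],[0,0,0,0,0,0]]]' 1
python3 -m pendant '[[[0,0,-0.06,0,0,0],[0,0,-0.15,0,0,0],[0,0,-0.2,0,0,0],[0,0,-0.25,0,0,0],[0,0,0,0,0,0]]]'
python3 -c "
from h import *
plan([*(mk(2)+[.0003,-.0005]),.14],1.19)"
```

```text
time_s: 53.75
eef_pos: [0.4344, 0.1588, 0.0096]
eef_rot: [-0.0, 0.982, -0.189, 0.001]
wrist_force: [-0.4, 0.5, 0.9]
opening: 0.997
time_s: 54.38
eef_pos: [0.4351, 0.1588, 0.0103]
eef_rot: [-0.001, 0.982, -0.189, 0.002]
wrist_force: [-0.7, -0.5, -0.5]
opening: 0.501
time_s: 55.0
eef_pos: [0.4343, 0.1587, 0.1486]
eef_rot: [-0.001, 0.982, -0.189, 0.002]
wrist_force: [0.6, 0.6, -0.6]
opening: 0.498
pos [0.4343 0.1587 0.1486] yaw -1.951 tilt 0.2 q6 2.044 op 0.498 F [ 0.6  0.6 -0.6] t 55.0
shift now-axes [1.3147 1.8231 0.0439] rows>= 8 | shift after-turn axes [1.316  1.8222 0.0431] | turn [-0.0005 -0.0009  0.0002] rows>= 1
```

```bash
python3 -m pendant '[[[0.1,0.13,0,0,0,0],[0.17,0.235,0,0,0,0],[0.17,0.235,0,0,0,0],[0.17,0.235,0,0,0,0],[0.17,0.235,0,0,0,0],[0.17,0.235,0,0,0,0],[0.15,0.21,0,0,0,0],[0.1,0.14,0,0,0,0],[0.05,0.07,0,0,0,0],[0,0,0,0,0,0],[0,0,0,0,0,0]]]'
python3 -c "
from h import *
plan([*(mk(2)+[.0003,-.0005]),.08],1.19)"
```

```text
time_s: 56.38
eef_pos: [0.5366, -0.2625, 0.1427]
eef_rot: [-0.004, 0.982, -0.187, -0.003]
wrist_force: [-0.1, -0.3, -1.2]
opening: 0.491
pos [ 0.5366 -0.2625  0.1427] yaw -1.9476 tilt 0.5 q6 1.29 op 0.491 F [-0.1 -0.3 -1.2] t 56.375
shift now-axes [0.0599 0.059  0.3127] rows>= 2 | shift after-turn axes [0.0581 0.0569 0.3135] | turn [-0.0019  0.002   0.0013] rows>= 1
```

```bash
python3 -m pendant '[[[0.058,0.057,0,-0.0019,0.002,0.0013],[0,0,0.12,0,0,0],[0,0,0.12,0,0,0],[0,0,0.12,0,0,0],[0,0,0,0,0,0]]]'
python3 -c "
from h import *
plan([*(mk(2)+[.0003,-.0005]),.027],1.19)
cam('wrist','w24')"
```

```text
time_s: 57.0
eef_pos: [0.5463, -0.2763, 0.0707]
eef_rot: [0.002, 0.982, -0.187, 0.002]
wrist_force: [-0.4, 0.8, -1.6]
opening: 0.498
pos [ 0.5463 -0.2763  0.0707] yaw -1.9462 tilt 0.3 q6 1.285 op 0.498 F [-0.4  0.8 -1.6] t 57.0
shift now-axes [-0.0133  0.0105  0.2185] rows>= 1 | shift after-turn axes [-0.0122  0.0111  0.2185] | turn [ 0.0007 -0.0015  0.0017] rows>= 1
```

View pics/w24.png

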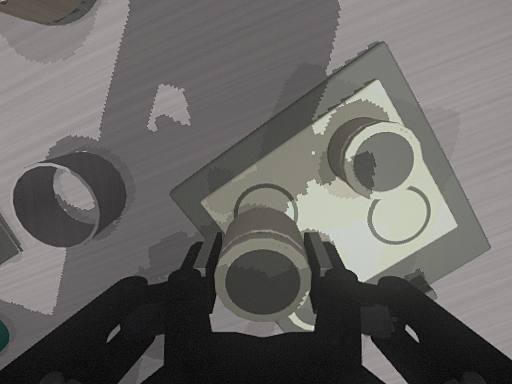

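```bash
python3 -m pendant '[[[-0.012,0.011,0.05,0.0007,-0.0015,0.0017],[0,0,0.08,0,0,0],[0,0,0.05,0,0,0],[0,0,0,0,0,0]]]'
python3 -c "
from h import *
plan([*(mk(2)+[.0003,-.0005]),.0265],1.19)"
```

```text
time_s: 57.55
eef_pos: [0.5458, -0.2794, 0.0366]
eef_rot: [0.002, 0.982, -0.189, 0.003]
wrist_force: [-0.9, 0.9, -0.8]
opening: 0.502
pos [ 0.5458 -0.2794  0.0366] yaw -1.9515 tilt 0.4 q6 1.285 op 0.502 F [-0.9  0.9 -0.8] t 57.55
shift now-axes [-0.0164 -0.0045  0.0502] rows>= 1 | shift after-turn axes [-0.0161 -0.0044  0.0503] | turn [ 0.0006 -0.0021  0.    ] rows>= 1
```

```bash
python3 -m pendant '[[[-0.015,-0.005,0.025,0.0006,-0.0021,0],[0,0,0.018,0,0,0],[0,0,0,0,0,0]]]'
python3 -c "
from h import *
plan([*(mk(2)+[.0003,-.0005]),.0265],1.19)"
```

```text
time_s: 57.92
eef_pos: [0.5436, -0.2775, 0.0278]
eef_rot: [0.0, 0.982, -0.189, 0.0]
wrist_force: [0.4, -0.4, -0.6]
opening: 0.5
pos [ 0.5436 -0.2775  0.0278] yaw -1.9515 tilt 0.02 q6 1.285 op 0.5 F [ 0.4 -0.4 -0.6] t 57.925
shift now-axes [-0.002   0.0005  0.0064] rows>= 1 | shift after-turn axes [-0.002   0.0005  0.0064] | turn [ 0.0001 -0.0001  0.    ] rows>= 1
```

```bash
python3 -m pendant '[[[-0.002,0,0.008,0,0,0],[0,0,0,0,0,0]]]'
python3 -m pendant '[[[0,0,0,0,0,0],[0,0,0,0,0,0],[0,0,0,0,0,0],[0,0,0,0,0,0],[0,0,-0.05,0,0,0],[0,0,-0.2,0,0,0],[0,0,-0.25,0,0,0],[0,0,-0.2,0,0,0],[0,0,0,0,0,0]]]' 0
python3 - <<'E'
from h import *
c=cam('wrist','w25'); cam('top','t25')
plan([.39,.07,.16],1.19)
E
```

```text
time_s: 58.18
eef_pos: [0.5435, -0.2776, 0.0265]
eef_rot: [0.0, 0.982, -0.189, 0.0]
wrist_force: [0.5, 0.1, -1.0]
opening: 0.497
time_s: 59.3
eef_pos: [0.5438, -0.2778, 0.1739]
eef_rot: [0.001, 0.982, -0.189, 0.001]
wrist_force: [1.1, -0.8, -1.1]
opening: 0.995
pos [ 0.5419 -0.2764  0.1697] yaw -1.9516 tilt 0.2 q6 1.285 op 0.997 F [0.2 0.  0.4] t 59.4
shift now-axes [-1.3486 -1.3256  0.0543] rows>= 7 | shift after-turn axes [-1.3488 -1.3256  0.0486] | turn [-0.0003  0.001   0.    ] rows>= 1
```

View pics/w25.png

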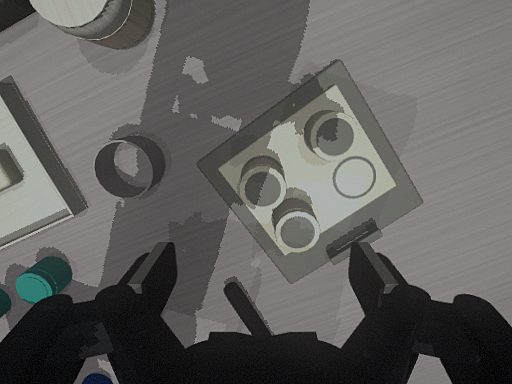

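View pics/t25.png

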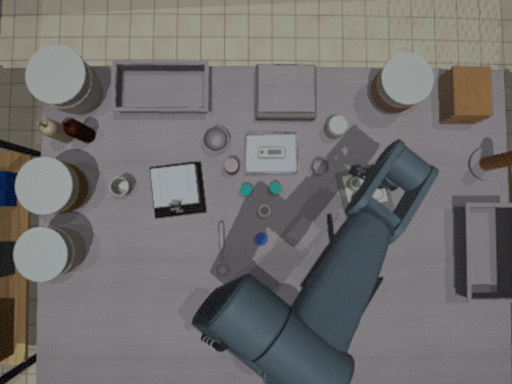

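```bash
python3 -m pendant '[[[-0.1,-0.1,0,0,0.001,0],[-0.18,-0.18,0,0,0,0],[-0.2,-0.195,0,0,0,0],[-0.2,-0.195,0,0,0,0],[-0.2,-0.195,0,0,0,0],[-0.19,-0.19,0,0,0,0],[-0.13,-0.13,0,0,0,0],[-0.07,-0.07,0,0,0,0],[0,0,0,0,0,0],[0,0,0,0,0,0]]]'
python3 - <<'E'
from h import *
c=cam('wrist','w26'); print(pot(c,(.444,.047)))
plan([.443,.047,.08],1.19)
E
```

```text
time_s: 60.65
eef_pos: [0.3839, 0.0633, 0.1566]
eef_rot: [-0.003, 0.982, -0.19, -0.014]
wrist_force: [-0.7, -0.2, -0.6]
opening: 0.998
(np.float32(38.11173), array([0.4435, 0.0465]))
pos [0.3839 0.0632 0.1566] yaw -1.9539 tilt 1.68 q6 1.8 op 0.999 F [ 0.4 -0.9 -0. ] t 60.7
shift now-axes [ 0.3156 -0.0351  0.3738] rows>= 2 | shift after-turn axes [ 0.3046 -0.0346  0.3829] | turn [-0.0002  0.0093 -0.0007] rows>= 1
```

View pics/w26.png

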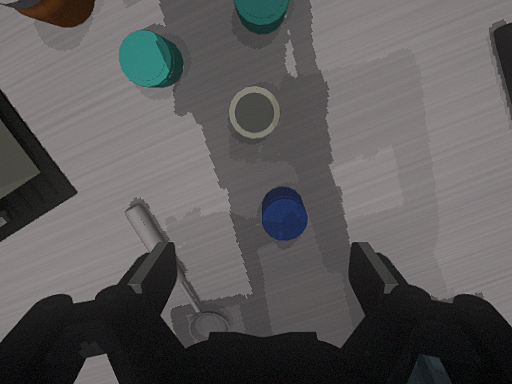

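```bash
python3 -m pendant '[[[0,0,0,-0.0002,0.0093,0],[0.1,-0.01,0.08,0,0,0],[0.1,-0.01,0.13,0,0,0],[0.1,-0.01,0.13,0,0,0],[0,0,0,0,0,0],[0,0,0,0,0,0]]]'
python3 - <<'E'
from h import *
c=cam('wrist','w27'); print(pot(c,(.4435,.0465)))
plan([.4435,.0465,.009],1.19)
E
```

```text
time_s: 61.45
eef_pos: [0.4448, 0.0422, 0.0878]
eef_rot: [0.001, 0.981, -0.193, 0.003]
wrist_force: [-0.9, -0.3, 0.1]
opening: 0.998
(np.float32(35.939377), array([0.444, 0.046]))
pos [0.4448 0.0423 0.0879] yaw -1.9594 tilt 0.43 q6 1.79 op 0.999 F [-0.   0.4 -0.6] t 61.5
shift now-axes [-0.017  -0.017   0.3944] rows>= 2 | shift after-turn axes [-0.014  -0.017   0.3945] | turn [ 0.0001 -0.0024 -0.0025] rows>= 1
```

```bash
python3 -m pendant '[[[-0.013,-0.016,0.05,0,-0.0024,-0.0025],[0,0,0.1,0,0,0],[0,0,0.1,0,0,0],[0,0,0.05,0,0,0],[0,0,0,0,0,0]]]'
python3 -c "
from h import *
plan([.4438,.0463,.009],1.19)"
```

```text
time_s: 62.12
eef_pos: [0.4444, 0.0474, 0.0287]
eef_rot: [-0.0, 0.982, -0.188, 0.003]
wrist_force: [-0.8, 0.1, -0.2]
opening: 0.999
pos [0.4444 0.0474 0.0287] yaw -1.949 tilt 0.31 q6 1.789 op 0.999 F [-0.8  0.1 -0.2] t 62.125
shift now-axes [-0.0011  0.0065  0.0986] rows>= 1 | shift after-turn axes [-0.0005  0.0063  0.0986] | turn [-0.0004 -0.0017  0.0008] rows>= 1
```

```bash
python3 -m pendant '[[[0,0.006,0.055,-0.0004,-0.0017,0.0008],[0,0,0.04,0,0,0],[0,0,0,0,0,0]]]'
python3 -m pendant '[[[0,0,0,0,0,0],[0,0,0,0,0,0],[0,0,0,0,0,0],[0,0,0,0,0,0],[0,0,0,0,0,0]]]' 1
python3 -m pendant '[[[0,0,-0.06,0,0,0],[0,0,-0.15,0,0,0],[0,0,-0.2,0,0,0],[0,0,-0.25,0,0,0],[0,0,0,0,0,0]]]'
python3 -c "
from h import *
plan([*(mk(1)+[.0003,-.0005]),.14],1.19)"
```

```text
time_s: 62.5
eef_pos: [0.445, 0.0462, 0.0096]
eef_rot: [-0.0, 0.982, -0.189, 0.001]
wrist_force: [0.3, -0.8, -0.8]
opening: 0.999
time_s: 63.12
eef_pos: [0.4457, 0.0461, 0.0104]
eef_rot: [-0.0, 0.982, -0.189, 0.002]
wrist_force: [-0.1, 0.4, -1.0]
opening: 0.495
time_s: 63.75
eef_pos: [0.4448, 0.0462, 0.1487]
eef_rot: [-0.0, 0.982, -0.189, 0.002]
wrist_force: [0.9, 0.3, -1.4]
opening: 0.498
pos [0.4448 0.0462 0.1487] yaw -1.9514 tilt 0.18 q6 1.788 op 0.498 F [ 0.9  0.3 -1.4] t 63.75
shift now-axes [1.0572 1.8    0.0457] rows>= 7 | shift after-turn axes [1.0576 1.7998 0.0436] | turn [-0.0002 -0.001   0.    ] rows>= 1
```

```bash
python3 -m pendant '[[[0.08,0.13,0,0,0,0],[0.135,0.23,0,0,0,0],[0.135,0.23,0,0,0,0],[0.135,0.23,0,0,0,0],[0.135,0.23,0,0,0,0],[0.135,0.23,0,0,0,0],[0.12,0.21,0,0,0,0],[0.09,0.15,0,0,0,0],[0.05,0.08,0,0,0,0],[0,0,0,0,0,0],[0,0,0,0,0,0]]]'
python3 -c "
from h import *
plan([*(mk(1)+[.0003,-.0005]),.08],1.19)"
```

```text
time_s: 65.12
eef_pos: [0.5019, -0.3563, 0.1413]
eef_rot: [-0.004, 0.982, -0.188, -0.003]
wrist_force: [0.3, 1.1, -0.5]
opening: 0.504
pos [ 0.5019 -0.3563  0.1413] yaw -1.9495 tilt 0.58 q6 1.137 op 0.504 F [ 0.3  1.1 -0.5] t 65.125
shift now-axes [0.047  0.0397 0.3059] rows>= 1 | shift after-turn axes [0.0447 0.0376 0.3065] | turn [-0.0021  0.0025  0.0007] rows>= 1
```

```bash
python3 -m pendant '[[[0.045,0.038,0,-0.0021,0.0025,0.0007],[0,0,0.12,0,0,0],[0,0,0.12,0,0,0],[0,0,0.1,0,0,0],[0,0,0,0,0,0]]]'
python3 -c "
from h import *
plan([*(mk(1)+[.0003,-.0005]),.0265],1.19)"
```

```text
time_s: 65.75
eef_pos: [0.5097, -0.3651, 0.0723]
eef_rot: [0.001, 0.982, -0.187, 0.001]
wrist_force: [0.5, 0.1, -0.7]
opening: 0.493
pos [ 0.5097 -0.3651  0.0723] yaw -1.9478 tilt 0.21 q6 1.138 op 0.493 F [ 0.5  0.1 -0.7] t 65.75
shift now-axes [-0.0087  0.0108  0.229 ] rows>= 1 | shift after-turn axes [-0.0079  0.0112  0.229 ] | turn [ 0.0006 -0.001   0.0012] rows>= 1
```

```bash
python3 -m pendant '[[[-0.008,0.011,0.05,0.0006,-0.001,0.001],[0,0,0.08,0,0,0],[0,0,0.05,0,0,0],[0,0,0,0,0,0]]]'
python3 -c "
from h import *
plan([*(mk(1)+[.0003,-.0005]),.0265],1.19)"
```

```text
time_s: 66.25
eef_pos: [0.5083, -0.3675, 0.0356]
eef_rot: [0.001, 0.982, -0.189, 0.001]
wrist_force: [0.8, -1.0, -1.9]
opening: 0.499
pos [ 0.5083 -0.3675  0.0356] yaw -1.9509 tilt 0.15 q6 1.136 op 0.499 F [ 0.8 -1.  -1.9] t 66.25
shift now-axes [-0.0059 -0.003   0.0454] rows>= 1 | shift after-turn axes [-0.0058 -0.0029  0.0455] | turn [ 0.0003 -0.0007  0.0002] rows>= 1
```

```bash
python3 -m pendant '[[[-0.006,-0.003,0.025,0.0003,-0.0007,0],[0,0,0.018,0,0,0],[0,0,0,0,0,0]]]'
python3 -m pendant '[[[-0.002,0,0.005,0,0,0],[0,0,0,0,0,0]]]'
```

```text
time_s: 66.62
eef_pos: [0.5078, -0.3669, 0.0271]
eef_rot: [0.0, 0.982, -0.189, 0.001]
wrist_force: [-1.5, -0.2, -0.7]
opening: 0.496
time_s: 66.88
eef_pos: [0.5078, -0.3671, 0.0266]
eef_rot: [0.001, 0.982, -0.189, 0.001]
wrist_force: [0.3, 0.3, -0.8]
opening: 0.499
```

```bash
python3 -m pendant '[[[0,0,0,0,0,0],[0,0,0,0,0,0],[0,0,0,0,0,0],[0,0,0,0,0,0],[0,0,-0.05,0,0,0],[0,0,-0.2,0,0,0],[0,0,-0.25,0,0,0],[0,0,-0.25,0,0,0],[0,0,-0.1,0,0,0],[0,0,0,0,0,0]]]' 0
python3 - <<'E'
from h import *
c=cam('wrist','w28')
for i in range(4):
    pass
plan([.45,.0,.25],.12)
E
```

```text
time_s: 68.12
eef_pos: [0.5078, -0.3671, 0.2058]
eef_rot: [0.002, 0.982, -0.189, 0.002]
wrist_force: [0.1, 0.7, -0.6]
opening: 1.003
pos [ 0.5075 -0.3668  0.2046] yaw -1.9509 tilt 0.21 q6 1.136 op 0.999 F [0.1 0.2 0.2] t 68.175
shift now-axes [-0.9464 -1.596  -0.2326] rows>= 6 | shift after-turn axes [-1.8551  0.0658 -0.2269] | turn [-1.000e-04 -1.200e-03  3.408e-01] rows>= 6
```

View pics/w28.png

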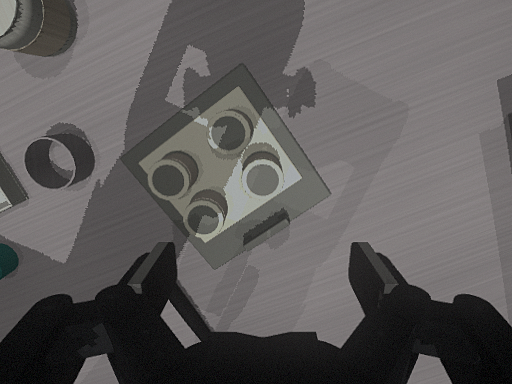

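```bash
python3 -m pendant '[[[0,0,-0.1,0,0,-0.056],[0,0,-0.1,0,0,-0.056],[0,0,0,0,0,-0.056],[0,0,0,0,0,-0.056],[0,0,0,0,0,-0.056],[0,0,0,0,0,-0.056],[0,0,0,0,0,-0.056],[0,0,0,0,0,-0.056],[0,0,0,0,0,-0.056],[0,0,0,0,0,-0.056],[0,0,0,0,0,-0.056],[0,0,0,0,0,-0.04]]]'
python3 - <<'E'
from h import *
plan([.455,.2,.25],.12)
E
```

```text
time_s: 69.68
eef_pos: [0.4993, -0.3587, 0.2205]
eef_rot: [-0.017, 0.641, 0.767, 0.002]
wrist_force: [0.2, 0.0, 1.0]
opening: 1.002
pos [ 0.4993 -0.3587  0.2205] yaw 0.1782 tilt 2.01 q6 -0.994 op 1.002 F [0.2 0.  1. ] t 69.675
shift now-axes [ 2.7916  0.2744 -0.0709] rows>= 9 | shift after-turn axes [ 2.7997  0.1146 -0.1474] | turn [-0.0064 -0.0091  0.0184] rows>= 1
```

```bash
python3 -m pendant '[[[0,0,-0.02,-0.0064,-0.0091,0.0184],[0.15,0.005,-0.02,0,0,0],[0.27,0.01,-0.02,0,0,0],[0.27,0.01,-0.02,0,0,0],[0.27,0.01,-0.02,0,0,0],[0.27,0.01,-0.02,0,0,0],[0.27,0.01,-0.02,0,0,0],[0.27,0.01,-0.02,0,0,0],[0.27,0.01,0,0,0,0],[0.27,0.01,0,0,0,0],[0.27,0.01,0,0,0,0],[0,0,0,0,0,0]]]'
python3 - <<'E'
from h import *
plan([.4578,.30,.2],.12)
cam('wrist','w29')
E
```

```text
time_s: 71.18
eef_pos: [0.4458, 0.1744, 0.2371]
eef_rot: [-0.015, 0.665, 0.747, -0.004]
wrist_force: [0.1, 0.3, -0.4]
opening: 1.001
pos [0.4458 0.1744 0.2371] yaw 0.1164 tilt 1.8 q6 -0.007 op 1.001 F [ 0.1  0.3 -0.4] t 71.175
shift now-axes [0.6134 0.1372 0.1927] rows>= 3 | shift after-turn axes [0.6162 0.1346 0.1856] | turn [-0.0084 -0.0055 -0.0012] rows>= 1
```

View pics/w29.png

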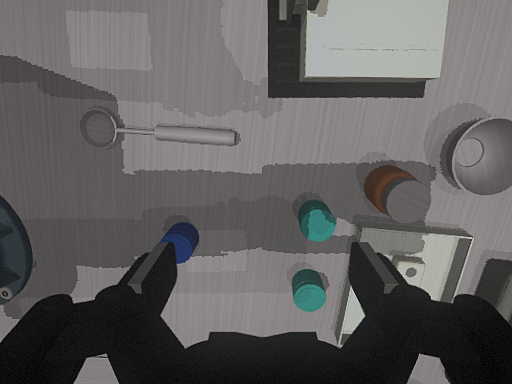

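```bash
python3 -m pendant '[[[0.15,0.03,0,-0.0084,-0.0055,-0.0012],[0.2,0.035,0.02,0,0,0],[0.2,0.035,0.05,0,0,0],[0.2,0.03,0.05,0,0,0],[0.13,0.01,0.05,0,0,0],[0,0,0,0,0,0],[0,0,0,0,0,0]]]'
python3 - <<'E'
from h import *
plan([.458,.356,.0775],.1205)
cam('wrist','w30')
E
```

```text
time_s: 72.1
eef_pos: [0.4555, 0.3453, 0.1944]
eef_rot: [-0.0, 0.668, 0.744, -0.006]
wrist_force: [-0.2, -0.7, -0.6]
opening: 1.006
pos [0.4555 0.3453 0.1944] yaw 0.1065 tilt 0.73 q6 0.339 op 1.006 F [-0.2 -0.7 -0.6] t 72.1
shift now-axes [0.0567 0.0237 0.5837] rows>= 2 | shift after-turn axes [0.0516 0.0189 0.5843] | turn [-0.0031  0.0026 -0.0044] rows>= 1
```

View pics/w30.png

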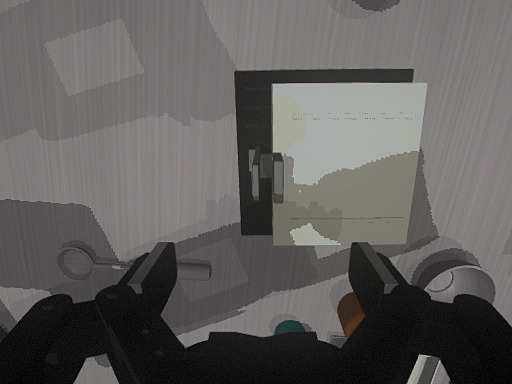

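```bash
python3 - <<'E'
from h import *
c=cam('wrist')
P=unproj(c,[(272.5,83),(427.5,83),(407,244.5),(272.5,245)],.066)
print(fit(P,[(-.068,.078),(.068,.078),(.068,-.078),(-.068,-.078)]))
th=.12;print(proj(c,[[.524+np.cos(th)*x-np.sin(th)*y,.364+np.sin(th)*x+np.cos(th)*y,z] for x,y,z in[(-.06,.018,.106),(-.06,-.018,.106),(-.068,.078,.066),(.068,.078,.066),(.068,-.078,.066),(-.068,-.078,.066)]]).round(1))
E
python3 -m pendant '[[[0.051,0.019,0,-0.0031,0.0026,-0.0044],[0,0,0.1,0,0,0],[0,0,0.12,0,0,0],[0,0,0.12,0,0,0],[0,0,0,0,0,0]]]'
python3 - <<'E'
from h import *
plan([.458,.356,.0775],.1205)
E
```

```text
(array([0.53042925, 0.36352892]), np.float64(0.11940895442902733), array([0.00017061, 0.00097224, 0.00111985, 0.00101716]))
[[275.9 159. ]
 [275.9 202.2]
 [265.   81.5]
 [421.5  80.8]
 [400.1 243.2]
 [266.6 244.8]]
time_s: 72.82
eef_pos: [0.462, 0.3563, 0.1284]
eef_rot: [0.001, 0.664, 0.748, 0.005]
wrist_force: [0.2, -0.2, 1.8]
opening: 1.001
pos [0.462  0.3563 0.1284] yaw 0.1186 tilt 0.57 q6 0.334 op 1.001 F [ 0.2 -0.2  1.8] t 72.825
shift now-axes [-0.0004 -0.0221  0.2543] rows>= 1 | shift after-turn axes [ 0.0007 -0.0198  0.2545] | turn [ 0.0029 -0.0014 -0.0006] rows>= 1
```

```bash
python3 -m pendant '[[[0.003,0.008,0.03,0.0029,-0.0014,-0.0006],[0,0,0.06,0,0,0],[0,0,0.06,0,0,0],[0,0,0.04,0,0,0],[0,0,0,0,0,0]]]'
python3 - <<'E'
from h import *
plan([.4639,.3555,.0775],.1195)
cam('wrist','w31')
E
```

```text
time_s: 73.45
eef_pos: [0.4656, 0.3581, 0.0908]
eef_rot: [0.001, 0.663, 0.748, 0.002]
wrist_force: [-0.1, 0.1, 1.0]
opening: 1.005
pos [0.4656 0.3581 0.0908] yaw 0.1208 tilt 0.23 q6 0.333 op 1.005 F [-0.1  0.1  1. ] t 73.45
shift now-axes [-0.0121 -0.0104  0.0666] rows>= 1 | shift after-turn axes [-0.012  -0.0101  0.0666] | turn [ 0.0012 -0.0004  0.0004] rows>= 1
```

View pics/w31.png

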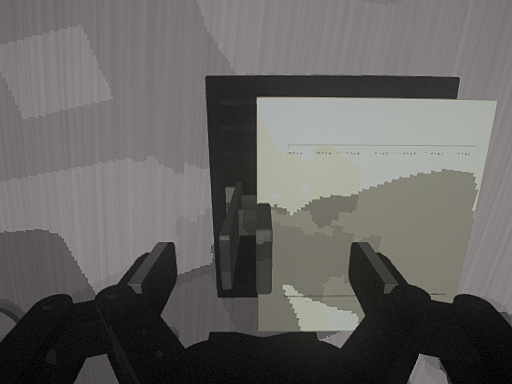

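```bash
python3 -m pendant '[[[-0.011,-0.01,0.04,0.0012,-0.0004,0],[0,0,0.025,0,0,0],[0,0,0,0,0,0]]]'
python3 - <<'E'
from h import *
plan([.4639,.3555,.0775],.1195)
cam('wrist','w32')
E
```

```text
time_s: 73.88
eef_pos: [0.4644, 0.3558, 0.0779]
eef_rot: [0.0, 0.663, 0.748, 0.001]
wrist_force: [0.3, 0.4, -0.1]
opening: 1.0
pos [0.4644 0.3558 0.0779] yaw 0.1208 tilt 0.08 q6 0.33 op 1.0 F [ 0.3  0.4 -0.1] t 73.875
shift now-axes [-0.0014 -0.0025  0.0021] rows>= 1 | shift after-turn axes [-0.0014 -0.0025  0.0021] | turn [ 0.0004 -0.0002  0.0004] rows>= 1
```

View pics/w32.png

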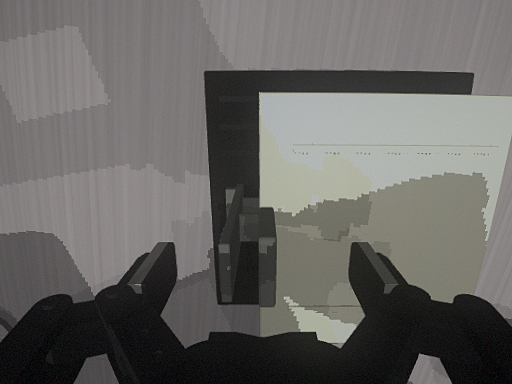

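```bash
python3 -m pendant '[[[0,0,0,0,0,0],[0,0,0,0,0,0],[0,0,0,0,0,0],[0,0,0,0,0,0],[0,0,0,0,0,0],[0,0,0,0,0,0],[0,0,0,0,0,0]]]' 1
python3 - <<'E'
from h import *
plan([.4639,.3555,.0775],.1195)
cam('wrist','w33')
E
```

```text
time_s: 74.8
eef_pos: [0.4655, 0.3564, 0.0794]
eef_rot: [0.001, 0.663, 0.749, 0.002]
wrist_force: [-0.6, 0.7, 0.3]
opening: 0.14
pos [0.4655 0.3564 0.0794] yaw 0.1209 tilt 0.24 q6 0.33 op 0.14 F [-0.6  0.7  0.3] t 74.8
shift now-axes [-0.0037 -0.0083  0.0097] rows>= 1 | shift after-turn axes [-0.0037 -0.0083  0.0097] | turn [ 0.0013 -0.0004  0.0005] rows>= 1
```

View pics/w33.png

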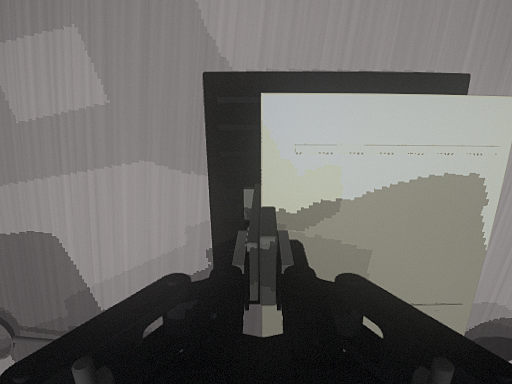

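```bash
python3 -m pendant '[[[0,0,-0.05,0.0013,-0.0004,0],[0,0,-0.12,0,0,0],[0,0,-0.2,0,0,0],[0,0,-0.2,0,0,0],[0,0,-0.2,0,0,0],[0,0,-0.1,0,0,0],[0,0,0,0,0,0]]]'
python3 - <<'E'
from h import *
plan([.4609,-.3374,.24],.2381)
cam('wrist','w34')
E
```

```text
time_s: 75.72
eef_pos: [0.4628, 0.3551, 0.2574]
eef_rot: [-0.002, 0.663, 0.748, -0.004]
wrist_force: [-0.3, -0.3, -2.7]
opening: 0.139
pos [0.4628 0.3551 0.2574] yaw 0.1208 tilt 0.57 q6 0.33 op 0.139 F [-0.3 -0.3 -2.7] t 75.725
shift now-axes [-3.4357 -0.4255  0.1011] rows>= 12 | shift after-turn axes [-3.3624 -0.8257  0.0871] | turn [-0.0031  0.0007 -0.0373] rows>= 1
```

```bash
python3 -m pendant '[[[0,0,0,-0.0031,0.0007,-0.0125],[-0.08,-0.01,0,0,0,-0.0125],[-0.15,-0.03,0,0,0,-0.0125],[-0.2,-0.05,0,0,0,0],[-0.22,-0.055,0,0,0,0],[-0.22,-0.055,0,0,0,0],[-0.22,-0.055,0,0,0,0],[-0.22,-0.055,0,0,0,0],[-0.22,-0.055,0,0,0,0],[-0.22,-0.055,0,0,0,0],[-0.22,-0.055,0,0,0,0],[-0.2,-0.05,0,0,0,0]]]'
python3 - <<'E'
from h import *
plan([.4609,-.3374,.24],.2381)
E
```

```text
time_s: 77.28
eef_pos: [0.4498, -0.1036, 0.2363]
eef_rot: [-0.013, 0.614, 0.789, -0.013]
wrist_force: [0.7, -0.3, -2.2]
opening: 0.142
pos [ 0.4498 -0.1036  0.2363] yaw 0.2488 tilt 2.12 q6 -0.715 op 0.142 F [ 0.7 -0.3 -2.2] t 77.275
shift now-axes [-1.1468 -0.2345 -0.0162] rows>= 4 | shift after-turn axes [-1.1493 -0.2217 -0.0183] | turn [-0.0116 -0.0017  0.0034] rows>= 1
```

```bash
python3 -m pendant '[[[-0.1,-0.02,-0.01,-0.0116,-0.0017,0.0034],[-0.18,-0.035,-0.01,0,0,0],[-0.18,-0.035,-0.01,0,0,0],[-0.18,-0.035,-0.01,0,0,0],[-0.18,-0.035,0,0,0,0],[-0.15,-0.03,0,0,0,0],[-0.08,-0.02,0,0,0,0],[0,0,0,0,0,0],[0,0,0,0,0,0]]]'
python3 - <<'E'
from h import *
plan([.4609,-.3374,.16],.2381)
cam('wrist','w35'); cam('top','t35')
E
```

```text
time_s: 78.4
eef_pos: [0.4504, -0.3211, 0.228]
eef_rot: [-0.013, 0.62, 0.784, 0.001]
wrist_force: [0.4, 0.5, -2.9]
opening: 0.141
pos [ 0.4504 -0.3211  0.228 ] yaw 0.2333 tilt 1.48 q6 -1.065 op 0.141 F [ 0.4  0.5 -2.9] t 78.4
shift now-axes [-0.0988  0.0374  0.3376] rows>= 2 | shift after-turn axes [-0.0917  0.032   0.3402] | turn [-0.0046 -0.0068 -0.0016] rows>= 1
```

View pics/w35.png

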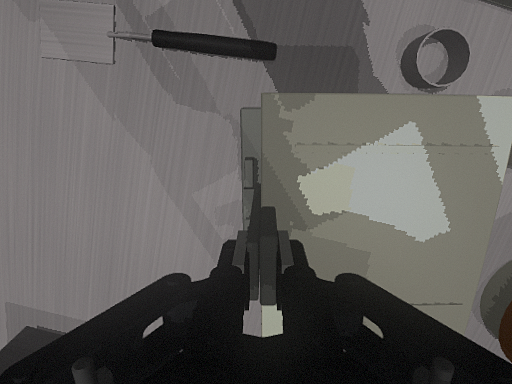

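```bash
python3 -m pendant '[[[-0.09,0.032,0,-0.0046,-0.0068,-0.0016],[0,0,0.1,0,0,0],[0,0,0.12,0,0,0],[0,0,0.1,0,0,0],[0,0,0,0,0,0],[0,0,0,0,0,0]]]'
python3 - <<'E'
from h import *
plan([.4609,-.3374,.12],.2381)
E
```

```text
time_s: 79.25
eef_pos: [0.4664, -0.3403, 0.1658]
eef_rot: [0.007, 0.616, 0.788, -0.001]
wrist_force: [-0.3, 0.5, -2.2]
opening: 0.141
pos [ 0.4664 -0.3403  0.1658] yaw 0.2437 tilt 0.84 q6 -1.08 op 0.141 F [-0.3  0.5 -2.2] t 79.25
shift now-axes [ 0.0238 -0.0248  0.2285] rows>= 1 | shift after-turn axes [ 0.0208 -0.0232  0.229 ] | turn [0.0023 0.004  0.0018] rows>= 1
```

```bash
python3 -m pendant '[[[0.02,-0.022,0.03,0.0023,0.004,0.0018],[0,0,0.06,0,0,0],[0,0,0.06,0,0,0],[0,0,0.03,0,0,0],[0,0,0,0,0,0]]]'
python3 - <<'E'
from h import *
plan([.4609,-.3374,.105],.2381)
E
```

```text
time_s: 79.88
eef_pos: [0.4616, -0.3383, 0.1289]
eef_rot: [0.001, 0.618, 0.786, -0.0]
wrist_force: [1.5, -0.0, -2.9]
opening: 0.139
pos [ 0.4616 -0.3383  0.1289] yaw 0.2377 tilt 0.12 q6 -1.077 op 0.139 F [ 1.5 -0.  -2.9] t 79.875
shift now-axes [ 0.0053 -0.0027  0.1193] rows>= 1 | shift after-turn axes [ 0.005  -0.0026  0.1193] | turn [ 0.0003  0.0006 -0.0001] rows>= 1
```

```bash
python3 -m pendant '[[[0.005,-0.003,0.03,0.0003,0.0006,0],[0,0,0.04,0,0,0],[0,0,0.03,0,0,0],[0,0,0,0,0,0]]]'
python3 - <<'E'
from h import *
plan([.4609,-.3374,.0854],.2381)
c=cam('wrist','w36')
E
```

```text
time_s: 80.38
eef_pos: [0.461, -0.3375, 0.1077]
eef_rot: [0.0, 0.618, 0.786, -0.0]
wrist_force: [-0.1, -0.2, -2.2]
opening: 0.136
pos [ 0.461  -0.3375  0.1077] yaw 0.2378 tilt 0.02 q6 -1.077 op 0.136 F [-0.1 -0.2 -2.2] t 80.375
shift now-axes [ 0.0008 -0.0002  0.1115] rows>= 1 | shift after-turn axes [ 0.0007 -0.0002  0.1115] | turn [ 0.0001  0.0001 -0.0001] rows>= 1
```

View pics/w36.png

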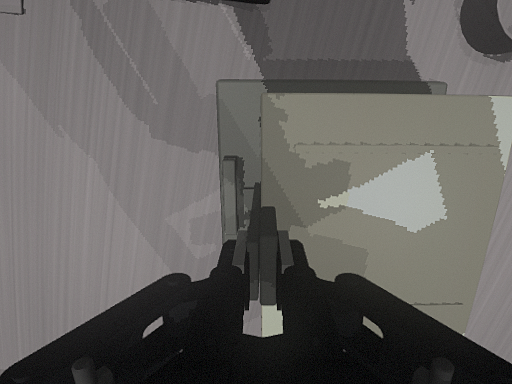

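Aligned: TCP is within 0.2 mm of the seated pose in x and y. I'll lower in small steps and watch the force.

```bash
python3 -m pendant '[[[0,0,0.03,0,0,0],[0,0,0.025,0,0,0],[0,0,0,0,0,0]]]'
python3 -m pendant '[[[0,0,0.02,0,0,0],[0,0,0.012,0,0,0],[0,0,0,0,0,0]]]'
python3 -c "
from h import *
plan([.4609,-.3374,.0854],.2381)"
```

```text
time_s: 80.8
eef_pos: [0.4614, -0.338, 0.0967]
eef_rot: [0.001, 0.618, 0.786, -0.0]
wrist_force: [0.3, -0.6, -1.4]
opening: 0.138
time_s: 81.18
eef_pos: [0.4615, -0.3381, 0.09]
eef_rot: [0.001, 0.618, 0.786, -0.0]
wrist_force: [-0.8, 0.2, -2.9]
opening: 0.138
pos [ 0.4615 -0.3381  0.09  ] yaw 0.2378 tilt 0.12 q6 -1.077 op 0.138 F [-0.8  0.2 -2.9] t 81.175
shift now-axes [ 0.0041 -0.0019  0.0229] rows>= 1 | shift after-turn axes [ 0.004  -0.0019  0.0229] | turn [ 0.0003  0.0006 -0.0001] rows>= 1
```

```bash
python3 -m pendant '[[[0.003,-0.002,0.015,0.0003,0.0006,0],[0,0,0.01,0,0,0],[0,0,0,0,0,0]]]'
python3 -m pendant '[[[0,0,0.012,0,0,0],[0,0,0.006,0,0,0],[0,0,0,0,0,0]]]'
python3 -c "
from h import *
plan([.4609,-.3374,.0854],.2381)"
```

```text
time_s: 81.55
eef_pos: [0.4612, -0.3377, 0.0855]
eef_rot: [0.0, 0.618, 0.786, 0.0]
wrist_force: [-0.4, 0.6, -0.9]
opening: 0.139
time_s: 81.92
eef_pos: [0.4617, -0.3378, 0.0855]
eef_rot: [0.0, 0.618, 0.786, -0.0]
wrist_force: [-1.4, 0.1, -3.8]
opening: 0.136
pos [ 0.4617 -0.3378  0.0855] yaw 0.2387 tilt 0.05 q6 -1.078 op 0.136 F [-1.4  0.1 -3.8] t 81.925
shift now-axes [ 0.003  -0.0031  0.0006] rows>= 1 | shift after-turn axes [ 0.003  -0.0031  0.0006] | turn [0.0001 0.0003 0.0002] rows>= 1
```

```bash
python3 -m pendant '[[[0,0,0.02,0,0,0],[0,0,0.02,0,0,0],[0,0,0.01,0,0,0]]]'
python3 - <<'E'
from h import *
plan([.4609,-.3374,.0854],.2381)
c=cam('wrist','w37'); s=cam('scene','s37')["pixels"]
cv2.imwrite("pics/z37.png",cv2.resize(s[220:330,100:230],None,fx=5,fy=5,interpolation=cv2.INTER_CUBIC))
E
```

```text
time_s: 82.3
eef_pos: [0.4624, -0.3379, 0.0854]
eef_rot: [0.0, 0.617, 0.787, -0.001]
wrist_force: [-5.5, 4.2, 7.5]
opening: 0.139
pos [ 0.4624 -0.3379  0.0854] yaw 0.2405 tilt 0.07 q6 -1.078 op 0.139 F [-5.5  4.2  7.5] t 82.3
shift now-axes [ 0.004  -0.0065  0.    ] rows>= 1 | shift after-turn axes [ 0.004  -0.0065  0.    ] | turn [-0.0003  0.0003  0.0008] rows>= 1
```

View pics/z37.png

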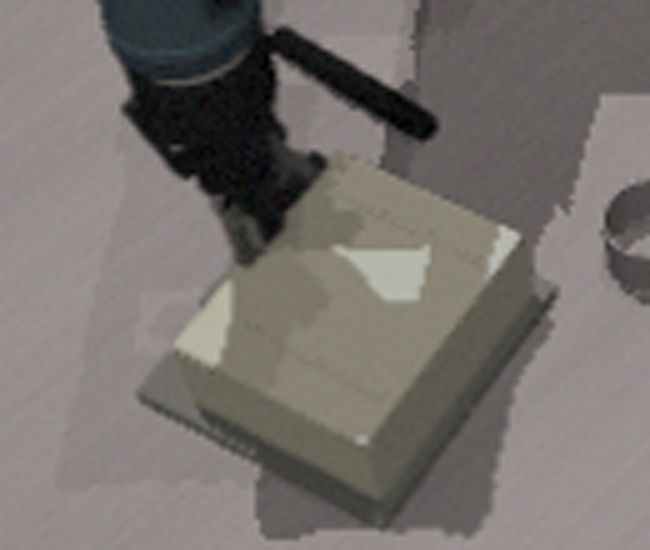

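View pics/w37.png

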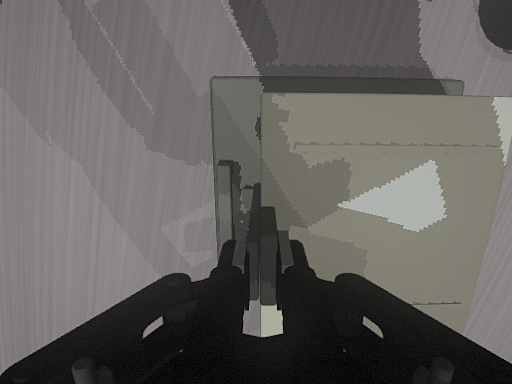

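```bash
python3 -m pendant '[[[0,0,0,0,0,0],[0,0,0,0,0,0],[0,0,0,0,0,0],[0,0,0,0,0,0],[0,0,0,0,0,0],[0,0,0,0,0,0]]]' 0
python3 -m pendant '[[[0,0,-0.05,0,0,0],[0,0,-0.12,0,0,0],[0,0,-0.2,0,0,0],[0,-0.1,-0.25,0,0,0],[0,-0.1,-0.2,0,0,0],[0,0,0,0,0,0]]]'
python3 - <<'E'
from h import *
plan([.4609,-.3374,.0854],.2381)
c=cam('wrist','w38'); a=c["pixels"]
cv2.imwrite("pics/z38.png",cv2.resize(a[80:260,220:440],None,fx=3.3333,fy=3.3333,interpolation=cv2.INTER_CUBIC))
E
```

```text
time_s: 83.15
eef_pos: [0.4629, -0.3388, 0.0855]
eef_rot: [0.001, 0.617, 0.787, -0.001]
wrist_force: [-0.8, -0.1, 0.4]
opening: 1.0
time_s: 83.9
eef_pos: [0.4233, -0.3481, 0.2579]
eef_rot: [0.002, 0.617, 0.787, -0.001]
wrist_force: [1.2, -0.5, -0.3]
opening: 1.001
pos [ 0.4233 -0.3481  0.2579] yaw 0.2409 tilt 0.29 q6 -1.145 op 1.001 F [ 1.2 -0.5 -0.3] t 83.9
shift now-axes [0.0114 0.1947 0.8624] rows>= 3 | shift after-turn axes [0.0078 0.1955 0.8623] | turn [0.0003 0.0016 0.0009] rows>= 1
```

View pics/z38.png

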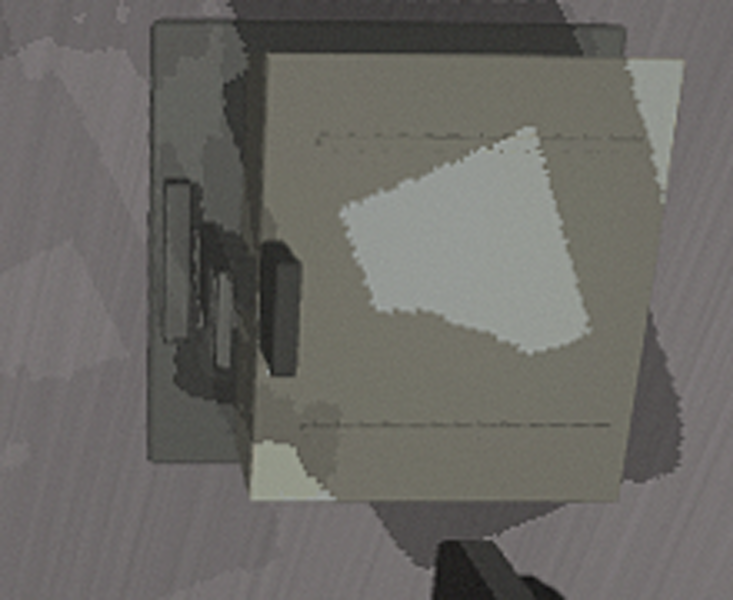

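Run:
```python
from h import *
c=cam('wrist')
f=lambda l:[((u+.5)/3.3333-.5+220,(v+.5)/3.3333-.5+80) for u,v in l]
P=unproj(c,f([(266,52),(684,59),(619,500),(251,500)]),.072)
tc=fit(P,[(-.068,.078),(.068,.078),(.068,-.078),(-.068,-.078)]);print("cover",tc)
P=unproj(c,f([(152,22),(626,25),(150,462)]),.010); t,th,r=fit(P,[(-.102,.09),(.08,.09),(-.102,-.09)]);print("case",t,th,r)
R=np.array([[np.cos(.24),np.sin(.24)],[-np.sin(.24),np.cos(.24)]])
L=lambda uv,z:((unproj(c,f(uv),z)[:,:2]-[.5253,-.3215])@R.T*1000).round(1)
print("cover centre in case", (R@(tc[0]-[.5253,-.3215])*1000).round(1))
print("bar",L([(163,180),(190,181),(163,340),(188,342)],.030).tolist())
print("tab top",L([(215,272),(232,272),(215,368),(230,368)],.112).tolist())
print("rib top",L([(276,262),(301,262),(271,376),(295,376)],.112).tolist())
cam('scene','s39')
a=cam('top')["pixels"]; cv2.imwrite("pics/z40.png",cv2.resize(a[150:230,330:410],None,fx=7,fy=7,interpolation=cv2.INTER_CUBIC))
s=cv2.imread("pics/s39.png");cv2.imwrite("pics/z39.png",cv2.resize(s[240:330,120:220],None,fx=6,fy=6,interpolation=cv2.INTER_CUBIC))
```

```text
cover (array([ 0.52596388, -0.32026894]), np.float64(0.2393060760912675), array([0.00105879, 0.0015741 , 0.00116407, 0.00157548]))
case [ 0.52402567 -0.32043192] 0.24095327085124146 [0.00188518 0.00227738 0.0025513 ]
cover centre in case [0.9 1. ]
bar [[-97.8, 33.5], [-87.9, 33.2], [-97.4, -27.5], [-87.7, -28.3]]
tab top [[-84.1, 15.5], [-79.1, 15.5], [-83.4, -13.9], [-78.8, -13.9]]
rib top [[-66.2, 18.6], [-58.9, 18.6], [-66.3, -16.5], [-59.0, -16.4]]
```

View pics/z39.png

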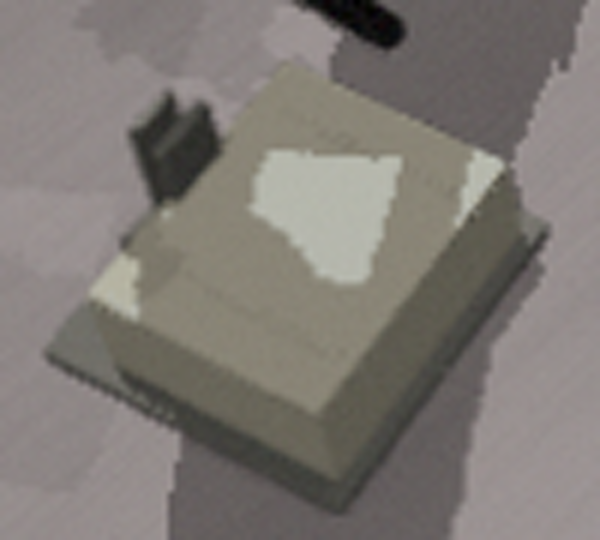

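```bash
python3 -m pendant '[[[0,0,-0.1,0,0,0],[0.2,-0.1,0,0,0,0],[0.25,-0.1,0,0,0,0],[0.25,-0.1,0,0,0,0],[0,0,0,0,0,0],[0,0,0,0,0,0]]]'
python3 - <<'E'
from h import *
cam('top','t41');cam('scene','s41')
E
```

```text
time_s: 84.85
eef_pos: [0.3271, -0.2166, 0.264]
eef_rot: [-0.012, 0.615, 0.788, 0.003]
wrist_force: [-0.2, -0.8, -0.3]
opening: 1.002
```

View pics/t41.png

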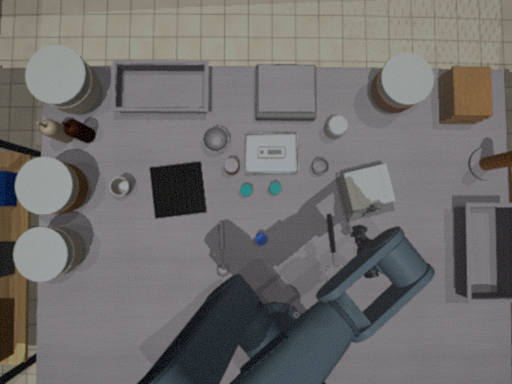

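View pics/s41.png

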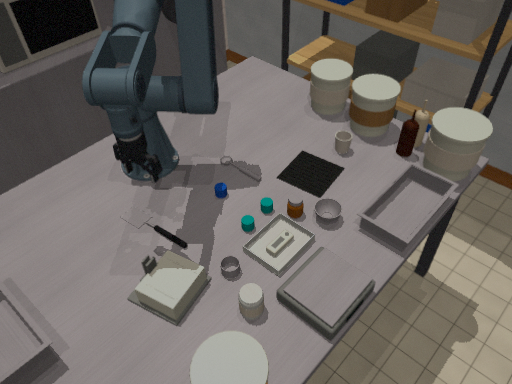

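The final views show the case closed at about (368,190) and the block flat in the tray at (271,153). The mat is empty, and the decoys, jar, mould, bowl, tin, cup, spoon and spatula are where they started. Handing in.

```bash
python3 -c "
from bench import ctrl
print(ctrl.hand_in())"
```

```text
the job is handed in; nothing more can be done
None
```

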